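# Hang the sample caddy from an S-hook on the rack rail

### The job

Take the orange S-hook out of its stand, hook its upper curl over the steel rail under the rack's shelf, between the two red collars, and feel it bear on the rail before you let go (do not drop it on). Then, once it hangs by itself, pick up the blue caddy and hang it by its handle in the S-hook's lower curl, and leave both hanging there upright and still. Work gently, without bumping the rack or disturbing the blue-capped bottle that stands under it.

Things in the scene. Friction and masses are not known exactly. Their poses are not given: they have to be found in the camera images.
- rack: fixed bench rack: two pairs of slim grey posts, 330 mm apart in y, under a white shelf board with things on it, up to z = 540 mm. Origin on the bench under the middle of the rail; z up, y along the rail, x away from the robot. A steel rail, 16 mm in diameter, runs along y between the front posts at x = 0, with two red collars (28 mm diameter, 10 mm wide) centred at y = +35 and -35 mm
- bay (a point): where the hook goes: on the rack at x = 0, y = 0, 300 mm above the bench, axes as the rack's. The rail was clamped by hand at a height that differs each time: its top is anywhere from 10 mm below to 10 mm above this point (290 to 310 mm above the bench), to be found by touch or sight. It holds firm against 40 N
- shelf_edge (a point): middle of the lower front edge of the shelf board, 400 mm above the bench and 40 mm nearer the robot than the rail's axis. The board (342 mm long, 14 mm thick) reaches from here 180 mm back; the front posts stand beside the rail ends, so the gripper can work at the rail only with its body tilted back towards the robot, by about 30 to 50 degrees
- stand: fixed grey stand of the S-hook: foot 90 x 70 x 6 mm with an upright slot (53 mm long in x, 13 mm wide, walls 42 mm high) and behind it, at x = 26 to 33 mm, a fin 9 mm wide and 156 mm high. Origin at the centre of its underside, x roughly away from the robot. The hook stands loosely in the slot at the same yaw and lifts straight out
- s_hook: orange S-hook, 168 mm high, 51 mm wide, 60 g: 9 mm round bar in its xz plane, with a flat grip plate in the middle (26 mm in x, 10 mm thick in y, 34 mm in z; fingers close along y). Origin at the plate's centre, z up. The shank runs straight from (x -17, z +70) to (x +18, z -48 mm). It hangs within 6 degrees of plumb
- hook_seat (a point): inside top of the upper curl, which bears on the rail: 88.5 mm above the hook's origin. The curl's centre is 75 mm above the origin, inner radius 13.5 mm; it is closed on the robot's side (-x) and its free tip hangs on the far side (x = +20 mm, lowest point z = +68 mm), so it goes over a bar from the robot's side
- hook_cup (a point): inside bottom of the lower curl, where a handle rests: 61.5 mm below the hook's origin. The curl's centre is 48 mm below the origin, inner radius 13.5 mm; its free tip points up on the robot's side (x = -21 mm, top at z = -33 mm), so a handle goes in from above between tip and shank
- caddy: blue open caddy 66 x 56 x 50 mm with an orange-capped vial fixed in it (top at 70 mm), 0.14 to 0.26 kg in all. Its rigid white handle arch stands in its yz plane: two flat legs (14 mm wide in x, 5 mm thick), outer faces at y = +28 and -28 mm, up to z = 112 mm. Grip it across both legs (56 mm, along y) at z = 80 to 105 mm. Origin at the centre of its underside, z up
- handle (a point): underside of the middle of the caddy's handle bar, 118 mm above the caddy's origin. The bar is round, 7 mm thick, and level from y = -10 to +10 mm, sloping down to the legs beyond
- blue_bottle: loose bystander: reagent bottle with a blue cap, 58 mm in diameter, 98 mm high, on the bench under the rack behind the rail; origin at the centre of its underside

How it is judged:
By the outcome, as a careful person would: the job done as asked, in the order asked, and still so for the second after the job is handed in, with the robot touching nothing.
It also fails if it takes over 72 s, if anything falls off the work surface, if the arm or the gripper's body presses on something with over 40 N, if the wrist force passes 120 N, or if a joint passes its speed limit or range.

### The arm

A 7-joint arm with a two-finger parallel gripper is mounted at the origin on a cart in front of the work surface, level with it; the furniture and walls round the work are solid. World frame = base frame: x ahead of the robot, y to its left, z up, the work surface at z = 0. Lengths are in mm, angles in rad, forces in N, time in s.
With the tool pointing down it reaches from about 400 to 875 mm from the base axis. Payload 4.4 kg.
Tool frame: the origin (TCP) lies at the very end of the fingers, on their centre line; the grasp point (between the pads) lies ctrl.grip_point_offset behind it (ctrl.grip_point_offset is the distance from the TCP to the grasp point, in mm); z points along the fingers, y is the line along which they close (so a half turn about z gives the same grasp; the last joint's range is limited). The gripper opens to 85 mm and grips with 20 to 120 N. Pads are 22 mm wide; open, the fingers measure 114 mm over their backs; the gripper's body (76 mm by 85 mm) begins 54 mm behind the grasp point. The pads swing forward as they close: fully open they stand 13 mm farther back than shut.
Start: joints at [-1.343, 0.628, 0.038, 1.517, -0.027, 0.996, -0.02], TCP at [188.209, 622.17, 208.813] pointing down, gripper open.
Joint ranges: [-3.06, 3.06], [-0.37, 2.12], [-1.25, 1.32], [0.18, 2.47], [-1.1, 4.24], [0.23, 1.98], [-2.94, 2.94]. Speed limits (rad/s): [2.57, 2.57, 3.14, 3.14, 3.14, 3.14, 3.14].

### API

Orientations are given as [roll, pitch, yaw] about the fixed x, y, z axes, in that order (R = Rz(yaw) Ry(pitch) Rx(roll)).
In Python, from cell import read_state, cams, ctrl, models gives the robot as it stands. The module is installed in compiled form; this text tells all that it offers.
- The arm moves only by the tool creep_tool, called after ">>>" as name(argument=value, ...) on one line, values as JSON. Schema: {"type":"object","properties":{"deltas":{"type":"array","items":{"type":"array","items":{"type":"number"},"minItems":7,"maxItems":7},"minItems":1,"maxItems":12},"only":{"type":"string"},"quiet":{"type":"boolean"},"lines":{"type":"string"}},"required":["deltas"],"additionalProperties":false}. deltas is a list of rows, 1 to 12 of them, each of 7 numbers: dx, dy, dz in mm, then a rotation vector rx, ry, rz in rad, then the finger opening in mm; each row shifts and turns the commanded pose from where the row before left it, along the tool's axes as they then stand; what a row does not reach is not made up. A row lasts 1/10 s, in which the tool goes at most 50 mm and 0.15 rad, less where a joint would pass 70% of its speed; a pose out of reach is approached as far as the arm can. The fingers move at their own pace and stop on an object; the grip force is fixed at half the most. Time passes only in rows, so rows that do not move let the fingers close. The tool returns the time, the measured TCP pose, the force, the opening and the grip force at its end. only (a regular expression) keeps the lines of the reply that match it, lines (a string "A,B") keeps lines A to B, and quiet returns only ok. Input that does not fit is refused with a message, and nothing moves.
- read_state(): the state, without advancing time (a new reading comes with each control period).
- cams.get_image(name): name is "scene" or "top"; returns (picture, depth): 400x640x3 uint8, blue, green, red; 400x640 float32, mm along the optical axis (not along the pixel's ray), 0 where there is no reading.
- cams.calibration(name): a dict with "fx", "fy", "cx", "cy" (pixels), "k1" (the pictures are not rectified: a ray, as slopes to the right and down, at radius r is drawn at 1 + k1 r^2 times it, then the intrinsics apply), "rvec" (rotation vector, rad) and "tvec" (3), from world to camera coordinates, as OpenCV has them. Camera axes: x right, y down, z forward; pixel columns grow to the right and rows downward; lengths in mm; the calibration is good to about 2 mm. A picture is of the moment at which its call begins. calibration takes no time and is no camera call.
- ctrl.finish_job(): hands the job in; it is judged then, once.
Trained networks look in the newest picture that a camera, given by its name, has taken for a name from the list of things; names that differ only in an ending like _2 or _b are one class to them, and where a whole thing is asked for, a point or a joint stands for the part that bears it (a point fixed in the world has none). Each returns a list of dicts, best first, with "confidence" (0 to 1); they miss things now and then, are a little off and sometimes report something else, mostly with a low value. They report only what shows in the picture. A call takes as long as a camera call.
- models.search_frame(thing, camera): "extent" ([left, top, right, bottom] in pixels, round what is visible of it).
- models.mark_of(thing, camera): "position" ([column, row] in pixels: a listed point, or the origin of a listed thing).
The state is a dict: "clock": time; "qpos": joint angles; "qd": joint speeds; "tau": joint torques, N m; "eef_pos": TCP position; "tool_rot": TCP orientation; "force": force on the tool from outside, world axes, zero at the start; "torque": the same for the moment, N m; "width": finger opening in mm; "gripper_force": force on a finger pad.
Only numpy, scipy, OpenCV 4.12 (cv2) and the standard library are available. Lean on these libraries where they do the work, as an engineer would, in place of code of your own. Each camera call takes 0.05 s, during which the arm holds its last target. There are 200 camera calls.

## Working session

There is one attempt and no reset: what is moved stays moved. The work goes in short steps, Python scripts to look and compute and a tool call to move; the robot and the scene stay as the last step left them, time stands still between calls to the robot, and variables do not carry over. Pictures are saved under pics/ and viewed, at most 10 in all, crops included, and the job is handed in when it is done.

```bash
mkdir -p pics; cat > h.py <<'E'
import numpy as np, cv2
from scipy.spatial.transform import Rotation as R
from cell import read_state, cams, ctrl, models
def cal(n):
    c=cams.calibration(n); return c,R.from_rotvec(np.ravel(c["rvec"])).as_matrix(),np.ravel(c["tvec"])
def ray(n,p):
    c,Rm,t=cal(n); d=np.array([(p[0]-c["cx"])/c["fx"],(p[1]-c["cy"])/c["fy"]]); u=d.copy()
    for _ in range(20): u=d/(1+c["k1"]*(u@u))
    return -Rm.T@t, Rm.T@np.array([u[0],u[1],1.])   # origin, dir (depth-scaled)
def at_depth(n,p,z): o,d=ray(n,p); return o+d*z
def at_z(n,p,z): o,d=ray(n,p); return o+d*(z-o[2])/d[2]
def tri(ps):
    A=np.zeros((3,3));b=np.zeros(3);L=[]
    for n,p in ps:
        o,d=ray(n,p); d=d/np.linalg.norm(d); M=np.eye(3)-np.outer(d,d); A+=M;b+=M@o; L.append((o,M))
    x=np.linalg.solve(A,b); return x,[round(float(np.linalg.norm(M@(x-o))),1) for o,M in L]
def proj(n,X):
    c,Rm,t=cal(n); q=Rm@np.asarray(X,float)+t; u=q[:2]/q[2]; u=u*(1+c["k1"]*(u@u)); return u*[c["fx"],c["fy"]]+[c["cx"],c["cy"]]
def cloud(n,depth):
    c,Rm,t=cal(n); v,u=np.mgrid[:400,:640]
    d=np.stack([(u-c["cx"])/c["fx"],(v-c["cy"])/c["fy"]],-1); w=d.copy()
    for _ in range(10): w=d/(1+c["k1"]*(w**2).sum(-1,keepdims=True))
    P=np.concatenate([w,np.ones((400,640,1))],-1)*depth[...,None]
    P=(P-t)@Rm; P[depth<=0]=np.nan; return P
E
python3 - <<'E'
from h import *
np.set_printoptions(precision=1,suppress=True)
s=read_state(); print(s["clock"],s["eef_pos"],s["tool_rot"],s["width"],ctrl.grip_point_offset)
for n in("scene","top"):
    im,d=cams.get_image(n); cv2.imwrite(f"pics/{n}0.png",im); np.save(f"{n}0.npy",d)
    print(n,"cam at",ray(n,(320,200))[0],"axis",ray(n,(320,200))[1])
    for th in("rack","bay","shelf_edge","stand","s_hook","hook_seat","hook_cup","caddy","handle","blue_bottle"):
        m=models.mark_of(th,n); 
        print(th,[(np.round(x["position"]),round(x["confidence"],2)) for x in m[:2]])
E
```

```text
0.0 [188.  621.5 207.9] [-3.1  0.   2.8] 85.53962503610144 18.700000000000003
scene cam at [  -2.5 -419.7  698.5] axis [ 0.7  0.6 -0.5]
rack []
bay [(array([300., 172.]), 0.87), (array([247., 258.]), 0.5)]
shelf_edge [(array([293., 134.]), 0.9)]
stand [(array([370., 350.]), 0.7)]
s_hook [(array([372., 326.]), 0.83)]
hook_seat [(array([383., 294.]), 0.83)]
hook_cup [(array([372., 344.]), 0.86)]
caddy []
handle [(array([242., 228.]), 0.9)]
blue_bottle [(array([310., 244.]), 0.83)]
top cam at [ 499.5  106.5 1220.2] axis [ 0.1 -0.  -1. ]
rack [(array([249., 229.]), 0.19)]
bay []
shelf_edge [(array([290., 198.]), 0.57)]
stand [(array([396., 236.]), 0.72)]
s_hook []
hook_seat [(array([412., 240.]), 0.67)]
hook_cup []
caddy [(array([248., 232.]), 0.76)]
handle [(array([245., 229.]), 0.69), (array([403., 236.]), 0.25)]
blue_bottle []
```

View pics/scene0.png

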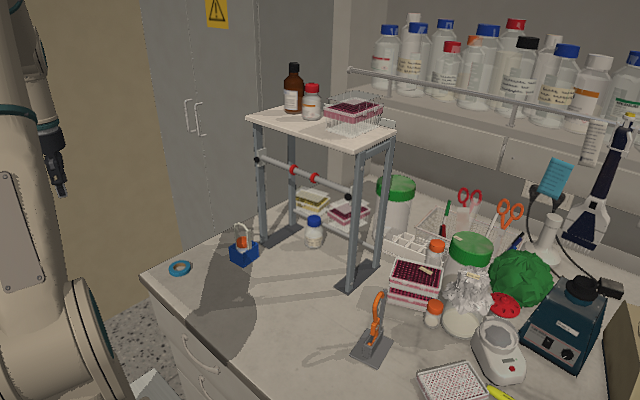

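View pics/top0.png

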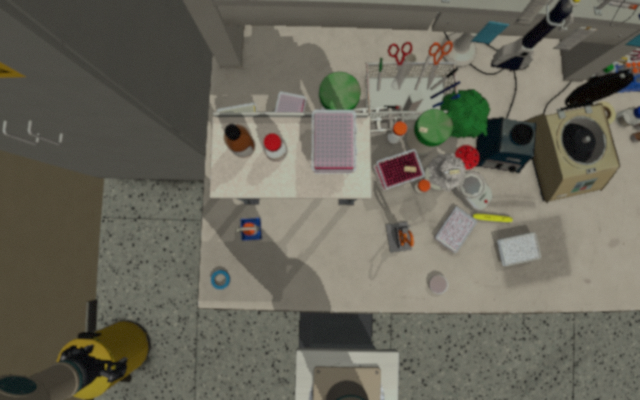

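```bash
python3 - <<'E'
from h import *
np.set_printoptions(precision=1,suppress=True)
S="scene";T="top"
print("seat",tri([(S,(383,294)),(T,(412,240))]));print("handle",tri([(S,(242,228)),(T,(245,229))]));print("shelf",tri([(S,(293,134)),(T,(290,198))]),at_z(S,(293,134),400),at_z(T,(290,198),400))
print("bay",at_z(S,(300,172),300)); print("bottle",at_z(S,(310,244),0)); print("stand",at_z(S,(370,350),0),at_z(T,(396,236),0)); print("caddy",at_z(T,(248,232),0))
for n in(S,T):
    P=cloud(n,np.load(f"{n}0.npy")); im=cv2.imread(f"pics/{n}0.png"); hsv=cv2.cvtColor(im,cv2.COLOR_BGR2HSV)
    for nm,lo,hi in(("orange",(5,120,80),(22,255,255)),("blue",(95,110,50),(130,255,255)),("red",(0,150,80),(4,255,255))):
        m=cv2.inRange(hsv,lo,hi); k,l,st,c=cv2.connectedComponentsWithStats(m)
        for i in range(1,k):
            if st[i,4]>25:
                q=P[l==i]; print(n,nm,st[i],np.nanmedian(q,0),np.nanmin(q,0),np.nanmax(q,0))
E
```

```text
seat (array([ 499.4, -160.1,  172.9]), [6.2, 6.2])
handle (array([519.3, 308.9, 104.9]), [3.8, 3.8])
shelf (array([581.2, 162.2, 403.1]), [1.8, 1.8]) [588.7 167.  400. ] [580.3 163.7 400. ]
bay [603.3 158.2 300. ]
bottle [703.5 210.6   0. ]
stand [ 499.6 -156.9    0. ] [ 506.8 -146.9    0. ]
caddy [508.8 320.8   0. ]
scene orange [205   0  24  29 545] [769.7 687.8 632.2] [764.2 632.4 588.7] [774.4 754.7 672.9]
scene orange [467  35  12  10  69] [1203.5   16.9  593.2] [1128.4  -25.5  574. ] [1266.    36.2  605.8]
scene orange [574  87  25  11 124] [1128.9 -334.6  510.7] [1123.6 -361.7  503.8] [1138.9 -301.7  516.8]
scene orange [285 103  17   9  43] [679.5 240.3 424.2] [660.1 234.3 420.6] [690.2 271.5 441.6]
scene orange [497 198  27  32 345] [1051.8 -251.3  155.6] [1029.8 -285.3   24.9] [1255.1 -180.4  188.4]
scene orange [236 236  11  12 107] [511.1 300.   68.1] [499.7 284.5  37.1] [533.5 325.6  71.9]
scene orange [429 239  16  14 184] [ 814.6 -141.7  113.1] [ 803.4 -158.6   94.8] [ 844.3 -120.   116.9]
scene orange [367 291  17  55 291] [ 492.1 -160.6  102. ] [ 477.1 -165.7   -1.3]
[... 2353 characters left out ...]
1.1    2.4] [ 522.1 -146.4  179.3]
top blue [474  22  31  21 201] [1036.1 -331.6  302.9] [1032.3 -360.5  256.7] [1039.5 -308.1  347.5]
top blue [619  75  21  16 148] [1031.7 -968.6   63.1] [  925.8 -1026.2     2.6] [1063.6 -728.7  317. ]
top blue [635 107   5  11  37] [ 918.2 -937.7   94.2] [ 904.3 -944.7   82.1] [ 935.3 -930.7  102.3]
top blue [241 218  19   8  85] [543.5 305.   24.2] [529.  279.7  -1.9] [551.4 335.4  58. ]
top blue [242 231  19   9  92] [494.3 306.6   6.4] [486.6 275.8  -0.6] [512.7 330.5  53.6]
top blue [212 270  17  19 135] [362.1 399.3  13.1] [333.2 373.8   6.1] [389.1 426.   20. ]
top red [264 134  16  10  28] [687.2 198.9 500.6] [674.5 181.6 498.7] [693.  209.9 502.1]
```

The scene view shows the hook in its stand at about (375,325), the caddy at (243,245), the rail with its collars at (292,169) and (314,177), and the bottle at (314,230). In the top view the stand is at (400,237) and the caddy at (250,229). Next I'll measure yaw and the details from the depth clouds.

```bash
python3 - <<'E'
from h import *
np.set_printoptions(precision=1,suppress=True)
def rect(q): 
    r=cv2.minAreaRect(q[:,:2].astype(np.float32)); return np.round(r[0],1),np.round(r[1],1),round(r[2],1)
Ps=cloud("scene",np.load("scene0.npy"));Pt=cloud("top",np.load("top0.npy"))
def sel(P,x,y,z): 
    m=(P[...,0]>x[0])&(P[...,0]<x[1])&(P[...,1]>y[0])&(P[...,1]<y[1])&(P[...,2]>z[0])&(P[...,2]<z[1]); return P[m]
for n,P in(("s",Ps),("t",Pt)):
    q=sel(P,(540,800),(-40,380),(405,425)); print(n,"board",len(q),np.median(q[:,2]),rect(q))
    q=sel(P,(555,660),(-20,330),(275,325))
    if len(q)>10:
        c=np.median(q,0); print(n,"rail",len(q),c)
        for y in range(0,330,20):
            w=q[abs(q[:,1]-y)<10]
            if len(w)>3: print("  ",y,len(w),w.mean(0),"z",w[:,2].min(),w[:,2].max(),"x",w[:,0].min(),w[:,0].max())
    q=sel(P,(440,560),(-215,-95),(3,13)); print(n,"foot",len(q),rect(q))
    q=sel(P,(440,560),(-215,-95),(35,55)); print(n,"walls",len(q),rect(q) if len(q)>3 else 0)
    q=sel(P,(440,560),(-215,-95),(60,190)); print(n,"hook/fin",len(q),rect(q), q[:,2].max())
    q=sel(P,(460,570),(250,360),(105,135)); print(n,"handle",len(q),np.median(q,0),q[:,2].max(),rect(q),np.polyfit(q[:,1],q[:,0],1))
    q=sel(P,(460,570),(250,360),(42,56)); print(n,"caddy rim",len(q),rect(q))
    q=sel(P,(660,760),(150,250),(85,110)); print(n,"bottle",len(q),rect(q) if len(q)>3 else 0)
for n,(x0,y0,x1,y1),k in(("scene",(335,280,415,370),7),("top",(380,215,430,260),10)):
    im=cv2.imread(f"pics/{n}0.png")[y0:y1,x0:x1]; cv2.imwrite(f"pics/{n}_h.png",cv2.resize(im,None,fx=k,fy=k,interpolation=cv2.INTER_CUBIC))
a=cv2.imread("pics/scene_h.png");b=cv2.imread("pics/top_h.png");a=cv2.resize(a,(400,450));b=cv2.resize(b,(400,360))
c=np.zeros((450,800,3),np.uint8);c[:,:400]=a;c[:360,400:]=b;cv2.imwrite("pics/hk.png",c)
E
```

```text
s board 3116 413.00122727749476 (array([667.4, 161. ]), array([182.5, 341.8]), 1.2)
s rail 1081 [612.6 124.4 294.8]
   0 241 [611.2  -3.6 298.9] z 275.379710599739 324.9700686502631 x 595.4122647448104 632.5287423492912
   20 45 [610.5  19.6 293.9] z 282.9808215310113 299.2596486691635 x 595.7302883943794 624.2284118759661
   40 52 [617.3  40.2 293.7] z 285.11785182155865 299.5872226139436 x 613.1229842036721 625.8905008202739
   60 47 [616.9  60.  293.8] z 284.37933821395404 299.1872551996627 x 611.9950988104893 624.8761070740529
   80 47 [616.4  79.9 293.8] z 284.04017722649695 299.4674895291406 x 612.7207214150222 624.2179498659029
   100 43 [616.   99.7 293.7] z 284.2769630514505 299.1778900839048 x 612.0656256397483 624.2978034709698
   120 74 [614.1 121.  293.7] z 280.29519054655213 302.2691673775407 x 604.1444320652434 629.3181532327955
   140 29 [613.2 141.  292.9] z 285.10987088395154 300.4839173852799 x 605.8747627164687 621.8163300441712
   160 40 [613.3 159.4 292. ] z 283.5736213385191 297.29442692599736 x 608.6298238697475 621.7080298841203
   180 44 [613.8 180.9 291.6] 
[... 1070 characters left out ...]
25.81632661353002 (array([518.4, 301.8]), array([15.7, 56.2]), 3.5) [ -0.1 553.7]
s caddy rim 167 (array([518.2, 302.4]), array([68.6, 57.3]), 2.6)
s bottle 127 (array([710.5, 203.6]), array([39.9, 39.3]), 15.7)
t board 9374 414.9838395721448 (array([667.6, 165.6]), array([178.6, 342.6]), 1.5)
t foot 504 (array([ 500.2, -154.3]), array([119.6, 118.3]), 0.2)
t walls 83 (array([ 505., -153.]), array([62.6, 22.2]), 10.8)
t hook/fin 138 (array([ 508.4, -152.3]), array([54.7, 10.4]), 8.0) 179.28299415523279
t handle 59 [517.  305.1 120.2] 129.52514626747498 (array([517.8, 305.8]), array([11.7, 55.2]), 4.6) [ -0.1 543.1]
t caddy rim 89 (array([517.5, 305.7]), array([66.4, 56.8]), 3.8)
t bottle 0 0
```

View pics/hk.png

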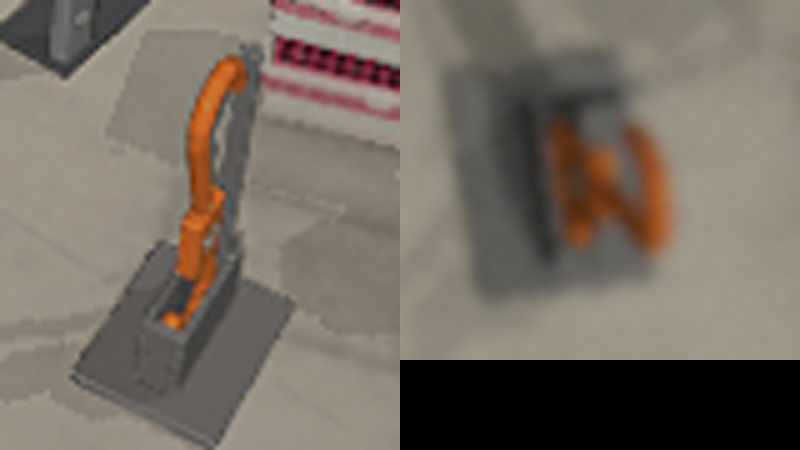

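The crop shows the hook standing in the slot, opening away from the robot, with its fin behind it. The stand yaw is about 0.165 rad and the hook origin about (504,-155,76.5). The rail is at x≈617.5, y≈161, with its top at about 298. I'll write a move planner that only prints rows.

```bash
cat > plan.py <<'E'
import sys; from h import *
def Rt(th,psi):
    a=np.array([np.sin(th)*np.cos(psi),np.sin(th)*np.sin(psi),-np.cos(th)]); y=np.array([-np.sin(psi),np.cos(psi),0]); return np.stack([np.cross(y,a),y,a],1)
def plan(p1,R1,n,p0=None,R0=None):
    s=read_state(); p0=np.array(s["eef_pos"]) if p0 is None else p0
    R0=R.from_euler("xyz",s["tool_rot"]).as_matrix() if R0 is None else R0
    w=R.from_matrix(R0.T@R1).as_rotvec()/n
    M=sum(R0@R.from_rotvec(w*k).as_matrix() for k in range(n))
    return np.concatenate([np.linalg.solve(M,np.array(p1)-p0),w])
if __name__=="__main__":
    # x y z theta_deg psi n  (TCP target)
    x,y,z,th,psi,n=map(float,sys.argv[1:7]); d=plan([x,y,z],Rt(np.radians(th),psi),int(n))
    print(int(n),"x",np.round(d[:3],1).tolist(),np.round(d[3:],4).tolist())
E
python3 plan.py 440 80 320 50 0.165 15
```

```text
15 x [-22.2, -34.4, -0.1] [-0.0133, -0.0571, -0.0286]
```

>>> creep_tool(deltas=[[-22,-34,0,-0.0133,-0.057,-0.0286,85],[-22,-34,0,-0.0133,-0.057,-0.0286,85],[-22,-34,0,-0.0133,-0.057,-0.0286,85],[-22,-34,0,-0.0133,-0.057,-0.0286,85],[-22,-34,0,-0.0133,-0.057,-0.0286,85],[-22,-34,0,-0.0133,-0.057,-0.0286,85],[-22,-34,0,-0.0133,-0.057,-0.0286,85],[-22,-34,0,-0.0133,-0.057,-0.0286,85],[-22,-34,0,-0.0133,-0.057,-0.0286,85],[-22,-34,0,-0.0133,-0.057,-0.0286,85]])

```text
clock: 2.1
eef_pos: [340.2, 254.4, 253.9]
tool_rot: [3.091, 0.579, 3.13]
force: [0.2, 0.3, -0.3]
width: 84.9
gripper_force: 0.0
```

```bash
python3 plan.py 430 -60 250 50 0.165 10
```

```text
10 x [-5.1, -32.1, 3.8] [-0.0068, -0.0289, -0.014]
```

>>> creep_tool(deltas=[[-5,-32,3.8,-0.0068,-0.0289,-0.014,85],[-5,-32,3.8,-0.0068,-0.0289,-0.014,85],[-5,-32,3.8,-0.0068,-0.0289,-0.014,85],[-5,-32,3.8,-0.0068,-0.0289,-0.014,85],[-5,-32,3.8,-0.0068,-0.0289,-0.014,85],[-5,-32,3.8,-0.0068,-0.0289,-0.014,85],[-5,-32,3.8,-0.0068,-0.0289,-0.014,85],[-5,-32,3.8,-0.0068,-0.0289,-0.014,85],[-5,-32,3.8,-0.0068,-0.0289,-0.014,85],[-5,-32,3.8,-0.0068,-0.0289,-0.014,85]])

```text
clock: 3.1
eef_pos: [406.6, 130.1, 276.1]
tool_rot: [-2.988, 0.598, -2.987]
force: [-0.2, -0.1, -0.3]
width: 84.9
gripper_force: 0.0
```

```bash
python3 - <<'E'
from plan import *
c=np.array([504,-155,76.5]); R1=Rt(np.radians(50),.165); a=R1[:,2]
print(c+12.7*a, c-90*a); d=plan(c-90*a,R1,6); print(np.round(d,4).tolist())
E
```

```text
[ 513.59663181 -153.40202777   68.33659736] [ 435.99237303 -166.32421269  134.35088487]
[18.0765, -47.9338, 20.362, -0.0266, -0.0458, 0.0022]
```

>>> creep_tool(deltas=[[0,-30,0,0,0,0,85],[0,-30,0,0,0,0,85],[0,-30,0,0,0,0,85],[0,-30,0,0,0,0,85]])

```text
clock: 3.5
eef_pos: [417.3, 35.4, 296.8]
tool_rot: [-2.986, 0.575, -2.993]
force: [-0.9, -0.4, -1.4]
width: 84.8
gripper_force: 0.0
```

```bash
python3 -c "
from plan import *
s=read_state();print(np.round(s['qpos'],2))"; python3 plan.py 450 -100 250 50 0.165 10
```

```text
[ 0.78 -0.07 -1.09  2.47  0.85  0.25  0.56]
10 x [2.3, -13.5, 5.5] [-0.0166, -0.0298, 0.0011]
```

```bash
python3 plan.py 530 20 260 35 0.1 4; python3 -c "
from plan import *
s=read_state();print(np.round(R.from_euler('xyz',s['tool_rot']).as_matrix(),2))"
```

```text
4 x [-17.7, -5.2, 23.5] [-0.0322, -0.0081, 0.0107]
[[-0.83 -0.06  0.55]
 [-0.12  0.99 -0.07]
 [-0.54 -0.13 -0.83]]
```

>>> creep_tool(deltas=[[-17.7,-5,23.5,-0.032,-0.008,0.01,85],[-17.7,-5,23.5,-0.032,-0.008,0.01,85],[-17.7,-5,23.5,-0.032,-0.008,0.01,85],[-17.7,-5,23.5,-0.032,-0.008,0.01,85]])

```text
clock: 3.9
eef_pos: [518.8, 24.4, 260.3]
tool_rot: [-3.124, 0.6, -3.028]
force: [0.5, -0.2, 0.3]
width: 85.3
gripper_force: 0.0
```

```bash
python3 -c "
from plan import *
s=read_state();print(np.round(s['qpos'],2))"; python3 plan.py 530 -150 230 50 0.165 6
```

```text
[ 0.75  0.3  -1.06  2.37  1.56  0.34  0.01]
6 x [4.9, -29.0, 2.8] [-0.0087, -0.0455, -0.006]
```

>>> creep_tool(deltas=[[4.9,-29,2.8,-0.0087,-0.0455,-0.006,85],[4.9,-29,2.8,-0.0087,-0.0455,-0.006,85],[4.9,-29,2.8,-0.0087,-0.0455,-0.006,85],[4.9,-29,2.8,-0.0087,-0.0455,-0.006,85],[4.9,-29,2.8,-0.0087,-0.0455,-0.006,85],[4.9,-29,2.8,-0.0087,-0.0455,-0.006,85]])

```text
clock: 4.5
eef_pos: [533.3, -139.3, 236.5]
tool_rot: [-3.135, 0.842, -2.98]
force: [0.1, -0.6, 0.2]
width: 85.0
gripper_force: 0.0
```

```bash
python3 -c "
from plan import *
s=read_state();print(np.round(s['qpos'],2))"; python3 plan.py 513.6 -153.4 160 50 0.165 4
```

```text
[ 1.34  0.67 -1.24  2.46  2.65  0.41 -0.43]
4 x [18.0, -2.7, 8.5] [-0.0021, -0.0077, -0.0005]
```

>>> creep_tool(deltas=[[18,-2.7,8.5,-0.002,-0.0077,0,85],[18,-2.7,8.5,-0.002,-0.0077,0,85],[18,-2.7,8.5,-0.002,-0.0077,0,85],[18,-2.7,8.5,-0.002,-0.0077,0,85],[0,0,0,0,0,0,85]])

```text
clock: 5.0
eef_pos: [532.0, -168.1, 165.3]
tool_rot: [3.112, 0.851, -2.989]
force: [-0.6, -0.3, 0.6]
width: 85.2
gripper_force: 0.0
```

```bash
python3 - <<'E'
from plan import *
np.set_printoptions(precision=2,suppress=True)
s=read_state();print(np.round(s['qpos'],2))
for n in("scene","top"):
    im,d=cams.get_image(n); cv2.imwrite(f"pics/{n}1.png",im); np.save(f"{n}1.npy",d)
a=cv2.imread("pics/scene1.png")[230:370,280:440];b=cv2.imread("pics/top1.png")[180:320,330:490]
cv2.imwrite("pics/v1.png",np.hstack([cv2.resize(a,(400,350)),cv2.resize(b,(400,350))]))
R1=Rt(np.radians(50),.165)
print(np.round(plan([513.6,-153.4,68.3],R1,4),3).tolist())
E
```

```text
[ 1.38  0.96 -1.24  2.47  2.61  0.56 -0.16]
[21.684, 3.872, 13.138, 0.005, -0.005, -0.001]
```

View pics/v1.png

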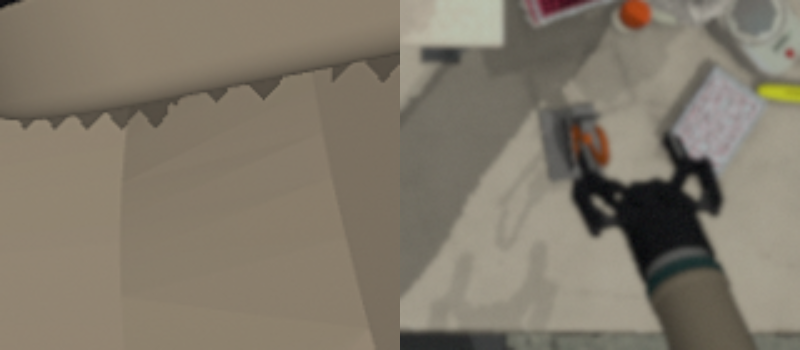

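The scene camera is blocked by the arm. In the top view the gripper straddles to the right of the hook, with its fingers at about crop (585,160) and (675,145) and the hook at (590,135). I'll check this against the TCP projection.

```bash
python3 - <<'E'
from plan import *
np.set_printoptions(precision=1,suppress=True)
s=read_state(); p=np.array(s["eef_pos"]); Rm=R.from_euler("xyz",s["tool_rot"]).as_matrix()
for o in (0,42,-42):
    q=proj("top",p+Rm@[0,o,-5]); print(o,q,(q-[330,180])*2.5+[400,0])
c=np.array([504,-155,76.5]); print("hook",proj("top",c),proj("top",c+[0,0,97]))
P=cloud("top",np.load("top1.npy"))
im=cv2.imread("pics/top1.png"); dark=im.max(2)<50
m=dark&(P[...,2]>140)&(P[...,2]<190)&(abs(P[...,0]-520)<60)&(abs(P[...,1]+160)<90)
q=P[m]; print(len(q)); 
k,l,st,cc=cv2.connectedComponentsWithStats(m.astype(np.uint8))
for i in range(1,k):
    if st[i,4]>5: print(st[i],np.nanmedian(P[l==i],0),P[l==i].max(0))
print(Rm)
E
```

```text
0 [416.4 227.8] [616.  119.5]
42 [401.5 230.2] [578.7 125.6]
-42 [431.2 225.4] [653.  113.4]
hook [404. 237.] [412.1 237. ]
0
[[-0.6 -0.2  0.7]
 [-0.1  1.   0.1]
 [-0.8  0.  -0.7]]
```

```bash
python3 - <<'E'
from plan import *
s=read_state(); p=np.array(s["eef_pos"]); Rm=R.from_euler("xyz",s["tool_rot"]).as_matrix()
x0,y0,k=385,205,10; im=cv2.imread("pics/top1.png")[y0:y0+60,x0:x0+75]; im=cv2.resize(im,None,fx=k,fy=k,interpolation=cv2.INTER_CUBIC); im=np.clip(im*1.6,0,255).astype(np.uint8)
for o in (0,42.5,-42.5,57,-57):
    for b in(0,-13,-32):
        q=(proj("top",p+Rm@[0,o,b])+.5-[x0,y0])*k; cv2.circle(im,tuple(int(v) for v in q),3,(0,255,0) if b==0 else (255,255,0) if b==-13 else (0,0,255),-1)
cv2.imwrite("pics/v2.png",im)
E
```

```text
(no output)
```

View pics/v2.png

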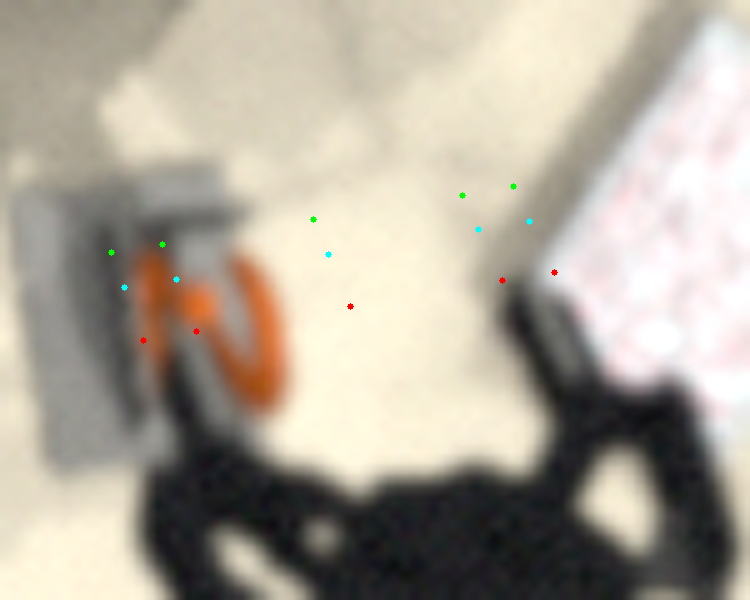

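The zoom shows the right fingertip at px (436.5,233.5), close to the predicted column but farther back than expected. I'll check the depth of the fingers there.

```bash
python3 - <<'E'
from plan import *
np.set_printoptions(precision=0,suppress=True,linewidth=200)
s=read_state(); p=np.array(s["eef_pos"]); Rm=R.from_euler("xyz",s["tool_rot"]).as_matrix()
P=cloud("top",np.load("top1.npy")); L=(P-p)@Rm   # tool coords
for v in range(226,246,1):
    print(v,[tuple(np.round(L[v,u]).astype(int)) for u in range(398,444) if P[v,u,2]>110 and abs(L[v,u,1])<70 and abs(L[v,u,0])<25][:9])
E
```

```text
226 [(np.int64(22), np.int64(21), np.int64(27)), (np.int64(13), np.int64(21), np.int64(18)), (np.int64(5), np.int64(21), np.int64(11)), (np.int64(3), np.int64(19), np.int64(9)), (np.int64(7), np.int64(15), np.int64(11))]
227 [(np.int64(24), np.int64(21), np.int64(25)), (np.int64(15), np.int64(22), np.int64(17)), (np.int64(7), np.int64(22), np.int64(10)), (np.int64(7), np.int64(19), np.int64(9)), (np.int64(9), np.int64(16), np.int64(10)), (np.int64(8), np.int64(13), np.int64(8))]
228 []
229 []
230 []
231 [(np.int64(16), np.int64(20), np.int64(2)), (np.int64(12), np.int64(19), np.int64(-2)), (np.int64(11), np.int64(17), np.int64(-3)), (np.int64(14), np.int64(13), np.int64(-2))]
232 [(np.int64(16), np.int64(21), np.int64(-1)), (np.int64(11), np.int64(20), np.int64(-6)), (np.int64(7), np.int64(19), np.int64(-10)), (np.int64(8), np.int64(16), np.int64(-10)), (np.int64(-6), np.int64(-41), np.int64(-35)), (np.int64(-13), np.int64(-41), np.int64(-41)), (np.int64(-12), np.int64(-44), np.int64(-41)), (np.int64(-11), np.int64(-47), np.int64(-40))]
233 [(np.int64(12), np.int64(21), np.int64(-9))
[... 4635 characters left out ...]
np.int64(-59)), (np.int64(-8), np.int64(52), np.int64(-59)), (np.int64(-14), np.int64(51), np.int64(-64)), (np.int64(-13), np.int64(48), np.int64(-64)), (np.int64(-12), np.int64(45), np.int64(-64)), (np.int64(8), np.int64(-41), np.int64(-65)), (np.int64(2), np.int64(-41), np.int64(-70))]
245 [(np.int64(6), np.int64(56), np.int64(-50)), (np.int64(-6), np.int64(57), np.int64(-60)), (np.int64(-6), np.int64(55), np.int64(-61)), (np.int64(-8), np.int64(53), np.int64(-63)), (np.int64(-6), np.int64(50), np.int64(-62)), (np.int64(-13), np.int64(49), np.int64(-67)), (np.int64(-11), np.int64(46), np.int64(-66)), (np.int64(-14), np.int64(44), np.int64(-69)), (np.int64(5), np.int64(-41), np.int64(-71))]
```

>>> creep_tool(deltas=[[-22,0,-20,0,0,0,85],[-22,0,-20,0,0,0,85],[0,0,0,0,0,0,10],[0,0,0,0,0,0,10],[0,0,0,0,0,0,10],[0,0,0,0,0,0,10],[0,0,0,0,0,0,10],[0,0,0,0,0,0,10],[0,0,0,0,0,0,10],[0,0,0,0,0,0,10]])

```text
clock: 6.1
eef_pos: [531.7, -167.9, 227.3]
tool_rot: [3.119, 0.853, -2.98]
force: [0.1, -0.6, -0.5]
width: 9.9
gripper_force: 0.0
```

```bash
python3 - <<'E'
from plan import *
im,d=cams.get_image("top"); cv2.imwrite("pics/top2.png",im)
s=read_state(); p=np.array(s["eef_pos"]); Rm=R.from_euler("xyz",s["tool_rot"]).as_matrix(); P=cloud("top",d); L=(P-p)@Rm
print(p,s["qpos"])
for v in range(205,245,2):
    print(v,[tuple(int(x) for x in np.round(L[v,u])) for u in range(390,444) if P[v,u,2]>195 and abs(L[v,u,1])<40][:7])
x0,y0,k=385,195,10; im=im[y0:y0+60,x0:x0+75]; im=cv2.resize(im,None,fx=k,fy=k,interpolation=cv2.INTER_CUBIC); im=np.clip(im*1.6,0,255).astype(np.uint8)
for b in(0,-13,-32):
        q=(proj("top",p+Rm@[0,0,b])+.5-[x0,y0])*k; cv2.circle(im,tuple(int(v) for v in q),3,(0,255,0) if b==0 else (255,255,0) if b==-13 else (0,0,255),-1)
cv2.imwrite("pics/v3.png",im)
E
```

```text
[ 531.67966541 -167.92765717  227.30249653] [ 1.43128764  0.74318831 -1.24624092  2.4197292   2.66349551  0.34211448
 -0.3248244 ]
205 []
207 []
209 []
211 []
213 []
215 []
217 []
219 []
221 []
223 []
225 []
227 []
229 []
231 [(-12, 10, -25), (-10, 7, -24), (-15, 6, -29), (-9, -6, -26), (-14, -6, -31), (-11, -10, -29)]
233 [(-3, 11, -24), (-11, 12, -31), (-11, 9, -31), (-11, 7, -32), (3, -6, -22), (-5, -5, -29), (-12, -5, -35)]
235 [(-7, 17, -33), (-11, 16, -37), (-10, 13, -36), (-11, 12, -38), (-12, 9, -39), (-13, 7, -40), (10, -6, -23)]
237 [(-6, 19, -39), (-5, 16, -38), (-7, 14, -40), (-7, 12, -41), (-13, 12, -46), (-13, 10, -47), (-13, 7, -47)]
239 [(0, 19, -40), (-10, 20, -48), (-8, 17, -47), (-9, 15, -48), (-9, 12, -49), (-12, 11, -52), (-12, 9, -52)]
241 [(-1, 19, -47), (-8, 19, -53), (-8, 17, -54), (-8, 14, -54), (-8, 12, -55), (-14, 12, -60), (-14, 9, -61)]
243 [(5, 19, -49), (1, 18, -52), (-8, 19, -60), (-14, 18, -65), (-14, 16, -66), (-12, 13, -64), (-13, 11, -66)]
```

View pics/v3.png

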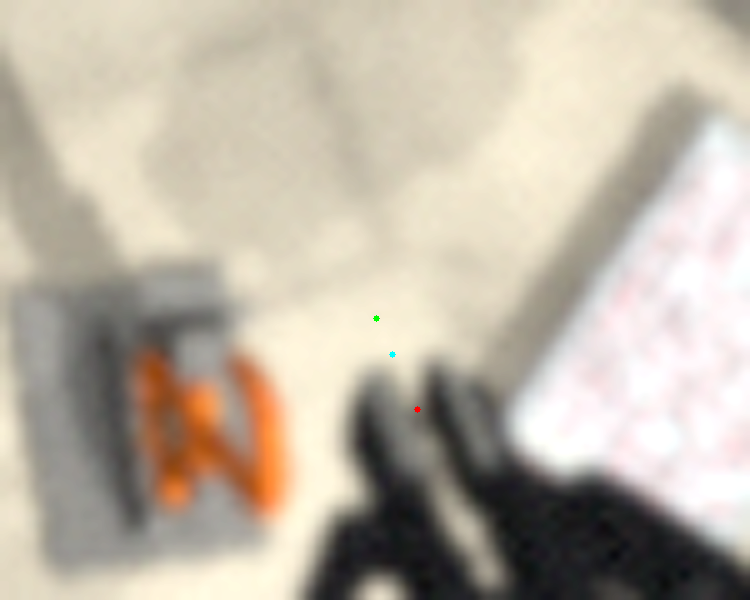

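At 10 mm opening the top view puts the fingertips at about px (422,231). That's roughly 18 mm behind the reported TCP along the tool axis, so I'll aim deeper and check as I approach.

```bash
python3 plan.py 523.6 -151.2 140 50 0.165 4; python3 - <<'E'
from plan import *
R1=Rt(np.radians(50),.165); print("down 20:",np.round(R1.T@[0,0,-20],1))
E
```

```text
4 x [17.4, 4.3, 13.3] [0.0049, -0.0048, -0.0006]
down 20: [15.3  0.  12.9]
```

>>> creep_tool(deltas=[[-3,5,3,0,0,0,85],[0,5,0,0,0,0,85],[0,0,0,0,0,0,85],[0,0,0,0,0,0,85],[18,3,12.5,0.005,-0.005,0,85],[18,3,12.5,0.005,-0.005,0,85],[18,2,12.5,0.005,-0.005,0,85],[18,0,12,0.005,-0.005,0,85],[0,0,0,0,0,0,85]])

```text
clock: 7.05
eef_pos: [541.3, -165.5, 143.7]
tool_rot: [3.113, 0.857, -2.989]
force: [-0.9, 0.8, 1.0]
width: 84.9
gripper_force: 0.0
```

```bash
python3 plan.py 523.6 -151.2 140 50 0.165 2;python3 -c "
from plan import *
s=read_state();print(np.round(s['qpos'],2))"
```

```text
2 x [6.4, 8.5, -4.4] [0.0095, -0.0078, -0.004]
[ 1.35  1.05 -1.24  2.47  2.6   0.64 -0.11]
```

```bash
cat > kin.py <<'E'
from plan import *
import itertools
from scipy.optimize import least_squares
s=read_state()
D=[([-1.343,0.628,0.038,1.517,-0.027,0.996,-0.02],[188,621.5,207.9],[-3.1,0,2.8]),
([.78,-.07,-1.09,2.47,.85,.25,.56],[417.3,35.4,296.8],[-2.986,.575,-2.993]),
([.75,.3,-1.06,2.37,1.56,.34,.01],[518.8,24.4,260.3],[-3.124,.6,-3.028]),
([1.34,.67,-1.24,2.46,2.65,.41,-.43],[533.3,-139.3,236.5],[-3.135,.842,-2.98]),
([1.38,.96,-1.24,2.47,2.61,.56,-.16],[532,-168.1,165.3],[3.112,.851,-2.989]),
([1.431,.743,-1.246,2.42,2.663,.342,-.325],[531.7,-167.9,227.3],[3.119,.853,-2.98]),
(s["qpos"],s["eef_pos"],s["tool_rot"])]
def rots(q,sg,o):
    ax="zyzyzyz"; Rm=np.eye(3); out=[Rm]
    for i in range(7): Rm=Rm@R.from_euler(ax[i],sg[i]*q[i]+o[i]).as_matrix(); out.append(Rm)
    return out
def basis(q,sg,o):  # columns: lengths
    F=rots(q,sg,o); e=np.eye(3)
    return np.stack([e[2],F[2]@e[2],F[3]@e[0],F[4]@e[2],F[4]@e[0],F[5]@e[0],F[6]@e[0],F[7]@e[2]],1)
if __name__=="__main__":
    best=[]
    for sg in itertools.product((1,-1),repeat=7):
        if sg[1]<0: continue
        def f(o):
            return np.concatenate([(R.from_euler("xyz",t).inv()*R.from_matrix(rots(q,sg,[o[0],0,0,0,0,0,o[1]])[-1])).as_rotvec() for q,p,t in D[:]])
        for o0 in(0,3.1):
          for o7 in(0,3.1):
            r=least_squares(f,[o0,o7],max_nfev=8); best.append((r.cost,sg,r.x))
    best.sort(key=lambda b:b[0])
    for b in best[:3]: print(b)
    c,sg,o=best[0]; o=[o[0],0,0,0,0,0,o[1]]
    A=np.concatenate([basis(q,sg,o) for q,_,_ in D]); p=np.concatenate([p for _,p,_ in D])
    L,res,rk,sv=np.linalg.lstsq(A,p,rcond=1e-3); print(np.round(L,1),rk,np.round(A@L-p,1))
E
python3 kin.py
```

```text
(np.float64(0.0020627019672826226), (-1, 1, -1, 1, -1, 1, -1), array([6.28009584, 1.57436033]))
(np.float64(0.0020627019672826282), (-1, 1, -1, 1, -1, 1, -1), array([-0.00308947,  1.57436033]))
(np.float64(0.0020627019672826295), (-1, 1, -1, 1, -1, 1, -1), array([-0.00308947,  1.57436033]))
[303.8 528.7  34.1 397.   -6.2  12.9  19.2 283.2] 8 [-24.8   6.7  -0.5 -10.6  12.   -6.2  -6.3   4.4  -2.4   6.3   1.1   2.3
  -0.4  -0.8   0.9   6.7  -8.3   2.5  -0.4   3.9   3.5]
```

```bash
cat >> kin.py <<'E'
    for cols in([0,1,3,7],[0,1,3,7,6],[0,1,3,7,2,4],[0,1,3,7,2,4,6]):
        L,*_=np.linalg.lstsq(A[:,cols],p,rcond=None); print(cols,np.round(L,1),np.round(A[:,cols]@L-p,1))
E
python3 kin.py | tail -4; python3 - <<'E'
from cell import read_state; s=read_state(); print(s["qpos"].tolist() if hasattr(s["qpos"],"tolist") else s["qpos"])
E
```

```text
[0, 1, 3, 7, 2, 4] [314.8 576.4 382.2 372.9 -12.5   0.6] [-25.9   7.3  -0.1 -11.4  18.2  -8.5  -7.7   8.2  -2.6   3.2   6.5   2.6
   1.9  -4.4   1.9   3.4   1.9   3.4   5.   -5.4   3.3]
[0, 1, 3, 7, 2, 4, 6] [303.8 534.4 398.2 288.1  39.6   1.4  30.9] [-24.8   6.5  -0.4  -9.1  12.7  -7.5  -5.4   5.2  -3.6   6.3   1.2   2.3
  -1.4  -1.8   2.2   7.4  -7.7   1.6  -1.9   2.2   5.3]
[1.347514075583044, 1.0462410479926447, -1.2439529893979433, 2.4660651291634585, 2.6032112479231353, 0.6390591126603087, -0.11146620653595223]
```

```bash
cat > kin2.py <<'E'
from kin import *
SG=(-1,1,-1,1,-1,1,-1); OO=[0,0,0,0,0,0,np.pi/2]
def B(q):
    F=rots(q,SG,OO); e=np.eye(3)
    return np.stack([e[2],F[2]@e[2],F[2]@e[0],F[2]@e[1],F[4]@e[2],F[4]@e[0],F[4]@e[1],F[6]@e[0],F[6]@e[1],F[7]@e[2]],1)
D[0]=(D[0][0],[188.2,622.2,208.8],D[0][2])
def fit(lam=.02):
    A=np.concatenate([B(q) for q,_,_ in D]); p=np.concatenate([p for _,p,_ in D]); n=A.shape[1]; L0=np.array([320,400,0,0,400,0,0,0,0,300.])
    L=L0+np.linalg.solve(A.T@A+lam*np.eye(n),A.T@(p-A@L0)); return L,A@L-p
if __name__=="__main__":
    for lam in(.02,.002): L,r=fit(lam); print(np.round(L,1),np.round(r,1))
E
python3 kin2.py; python3 -c "
import json; json.dump([],open('log.json','w'))"; python3 plan.py 600 -60 300 40 0.1 8
```

```text
[307.6 522.5  17.2 -23.8 374.5 -36.9   9.5   8.  -12.4 335.7] [-2.6 -0.7  3.3  3.  -0.1 -2.3  2.6 -3.  -0.7  0.1  5.7 -0.5 -2.6 -1.4
 -1.4 -1.  -0.6  1.  -0.9 -0.2  0.7]
[322.8 555.9   2.5  -7.  380.5  -3.6 -13.7   0.9  -6.9 358.1] [-0.9  0.1  1.   0.8  0.7  0.2  0.4 -2.7 -0.5  0.4  4.2 -0.2 -1.9 -1.5
 -1.3  0.1  0.2  0.5  0.6 -0.6  0.4]
8 x [-20.2, 12.3, -7.2] [0.0082, 0.0198, 0.005]
```

```bash
cat > ik.py <<'E'
from kin2 import *
lo=np.array([-3.06,-.37,-1.25,.18,-1.1,.23,-2.94])+.02; hi=np.array([3.06,2.12,1.32,2.47,4.24,1.98,2.94])-.02
L,_=fit(.002)
def fk(q): return B(q)@L, rots(q,SG,OO)[-1]
def ik(p,Rm,seeds=12,q0=None):
    best=None; rng=np.random.default_rng(0)
    for k in range(seeds):
        x=q0 if (q0 is not None and k==0) else rng.uniform(lo,hi)
        f=lambda q:(lambda a:np.concatenate([(a[0]-p)/5,R.from_matrix(a[1]@Rm.T).as_rotvec()*20]))(fk(q))
        r=least_squares(f,np.clip(x,lo,hi),bounds=(lo,hi),max_nfev=60)
        if best is None or r.cost<best.cost: best=r
    return best
if __name__=="__main__":
    c=np.array([504,-154.5,76.5])
    for th in(50,47,44,40,35):
        for ps in(.165,.1):
            R1=Rt(np.radians(th),ps); b=ik(c+26*R1[:,2],R1); p,Rm=fk(b.x); print(th,ps,"hook",round(b.cost,3),np.round(p-c-26*R1[:,2],1),np.round(b.x,2))
    for th in(50,40):
        R1=Rt(np.radians(th),.0236); b=ik(np.array([617.3,161,209])+26*R1[:,2],R1); print(th,"rail",round(b.cost,3),np.round(b.x,2))
E
time python3 ik.py
```

```text
50 0.165 hook 2.514 [ 2.4 -2.1 -0.2] [ 0.93  0.92 -0.4   2.45  3.73  0.74 -1.16]
50 0.1 hook 4.615 [ 3.4 -2.8 -0.2] [ 0.88  0.89 -0.36  2.45  3.72  0.74 -1.23]
47 0.165 hook 1.663 [ 2.1 -1.7 -0. ] [ 0.84  0.87 -0.32  2.45  3.72  0.73 -1.23]
47 0.1 hook 3.241 [ 2.9 -2.3 -0. ] [ 0.79  0.85 -0.28  2.45  3.7   0.72 -1.31]
44 0.165 hook 0.895 [ 1.5 -1.2  0. ] [ 0.75  0.83 -0.25  2.45  3.71  0.71 -1.3 ]
44 0.1 hook 1.976 [ 2.3 -1.7  0.1] [ 0.69  0.81 -0.19  2.45  3.7   0.71 -1.38]
40 0.165 hook 0.182 [ 0.7 -0.5  0. ] [ 0.63  0.79 -0.14  2.45  3.71  0.7  -1.39]
40 0.1 hook 0.673 [ 1.4 -0.9  0.1] [ 0.56  0.78 -0.07  2.45  3.71  0.7  -1.49]
35 0.165 hook 0.0 [-0.  0. -0.] [ 0.91  0.84 -0.63  2.43  3.03  0.51 -0.72]
35 0.1 hook 0.0 [ 0. -0.  0.] [ 0.17  0.8   0.43  2.45  3.96  0.86 -1.86]
50 rail 0.0 [ 0.06  0.68 -0.75  2.34  2.26  0.96 -0.93]
40 rail 0.0 [-0.53  0.51  0.17  2.22  2.56  0.29 -1.34]
real	0m22.694s
user	0m23.169s
sys	0m0.032s
```

```bash
cat > opt.py <<'E'
from ik import *
c=np.array([504,-154.5,76.5])
def best(d,u,ps_t=.165,z_up=0):
    out=None; rng=np.random.default_rng(1)
    for k in range(25):
        def f(q):
            p,Rm=fk(q); a=Rm[:,2]; th=np.arctan2(np.hypot(a[0],a[1]),-a[2]); ps=np.arctan2(a[1],a[0]); roll=Rm[2,1]
            tg=c+[0,0,z_up]+d*a+u*np.array([np.cos(th)*np.cos(ps),np.cos(th)*np.sin(ps),np.sin(th)])
            yaw=np.arctan2(-Rm[0,1],Rm[1,1])-ps_t
            return np.concatenate([(p-tg),[max(0,abs(yaw)-.07)*300,max(0,abs(roll)-.03)*300,(1.0-th)*3, yaw, roll]])
        r=least_squares(f,rng.uniform(lo,hi),bounds=(lo,hi),max_nfev=80)
        if out is None or r.cost<out.cost: out=r; F=f
    q=out.x; p,Rm=fk(q); a=Rm[:,2]; th=np.degrees(np.arctan2(np.hypot(a[0],a[1]),-a[2]))
    return round(out.cost,2),round(th,1),np.round([np.arctan2(-Rm[0,1],Rm[1,1]),np.arctan2(a[1],a[0]),Rm[2,1]],3),np.round(F(q)[:3],1),np.round(q,2)
if __name__=="__main__":
    for d,u in((30,0),(22,0),(22,-6),(18,-6)): print(d,u,*best(d,u))
E
python3 opt.py
```

```text
30 0 0.0 57.3 [ 0.165 -2.977  0.   ] [ 0.  0. -0.] [-0.09  1.24  0.44  1.19 -0.04  1.71  2.03]
22 0 0.0 57.3 [ 0.165 -2.977  0.   ] [0. 0. 0.] [-0.09  1.25  0.46  1.16 -0.05  1.73  2.05]
22 -6 0.0 57.3 [ 0.165 -2.977  0.   ] [ 0. -0.  0.] [-0.1   1.27  0.49  1.15 -0.08  1.73  2.06]
18 -6 0.0 57.3 [ 0.165 -2.977  0.   ] [-0.  0. -0.] [ 0.29  1.24 -0.44  1.13  0.49  1.88  1.51]
```

```bash
sed -i 's/(1.0-th)\*3,/(1.0-th)*3,min(0,a[0])*100,/' opt.py; python3 opt.py
```

```text
30 0 0.29 42.8 [0.235 0.268 0.03 ] [ 0. -0.  0.] [ 0.97  0.91 -0.56  2.45  3.42  0.62 -0.91]
22 0 0.42 39.7 [0.207 0.243 0.03 ] [ 0. -0.  0.] [ 1.01  0.89 -0.68  2.45  3.18  0.55 -0.74]
22 -6 0.39 40.5 [0.235 0.27  0.03 ] [ 0. -0.  0.] [ 1.01  0.9  -0.63  2.45  3.31  0.55 -0.82]
18 -6 0.44 39.4 [0.222 0.259 0.03 ] [ 0. -0.  0.] [ 0.72  0.79 -0.2   2.45  3.76  0.66 -1.35]
```

```bash
python3 - <<'E'
from h import *
p=np.array([532,-168.1,165.3]); Rm=R.from_euler("xyz",[3.112,.851,-2.989]).as_matrix()
L=(cloud("top",np.load("top1.npy"))-p)@Rm
for v in range(244,290,2):
    print(v,[tuple(int(x) for x in np.round(L[v,u])) for u in range(405,450,3) if abs(L[v,u,1])<32 and L[v,u,2]<-55])
E
```

```text
244 []
246 []
248 [(-19, -32, -99)]
250 [(-20, -22, -104), (-20, -29, -106)]
252 [(-19, 31, -99), (-13, 14, -98), (-11, 6, -98), (-13, 0, -101), (-16, -7, -104), (-14, -15, -104), (-19, -20, -110), (-21, -27, -112)]
254 [(-20, 26, -107), (-14, 17, -104), (-13, 9, -105), (-13, 2, -107), (-15, -5, -109), (-14, -13, -110), (-21, -17, -117), (-19, -25, -117)]
256 [(-20, 28, -113), (-21, 21, -115), (-12, 11, -111), (-13, 4, -113), (-12, -4, -114), (-22, -7, -122), (-21, -15, -123), (-13, -26, -119)]
258 [(-17, 29, -117), (-25, 25, -124), (-23, 17, -124), (-15, 6, -120), (-14, -1, -121), (-23, -5, -129), (-22, -13, -129), (-16, -29, -128)]
260 [(9, 30, -103), (-12, 29, -119), (-20, 25, -126), (-21, 18, -129), (-13, 8, -124), (-16, 2, -128), (-16, -5, -130), (-16, -13, -131), (-14, -21, -132), (-10, -30, -130)]
262 [(-16, 25, -130), (-16, 18, -131), (-12, 9, -130), (-14, 3, -133), (-12, -5, -133), (-14, -11, -136), (-15, -18, -138), (-13, -26, -138)]
264 [(-13, 26, -133), (-13, 19, -135), (-13, 12, -137), (-38, 14, -155), (-39, 7, -157), (-40, 1, -159), (-37, -7, -159), (-36, -15, -159), (-
[... 807 characters left out ...]
, (-40, -1, -195), (-40, -8, -196)]
278 [(-28, 31, -186), (-30, 25, -188), (-35, 19, -193), (-37, 13, -195), (-38, 7, -198), (-39, 1, -200), (-34, -8, -198)]
280 [(-26, 32, -190), (-31, 27, -194), (-33, 21, -197), (-34, 14, -199), (-35, 8, -201), (-33, 0, -201), (-32, -7, -202)]
282 [(-29, 28, -198), (-28, 21, -199), (-29, 14, -201), (-31, 8, -204), (-36, 3, -208), (-41, -1, -212)]
284 [(-17, 26, -196), (-26, 22, -203), (-28, 16, -206), (-41, 14, -215), (-40, 7, -216), (-40, 0, -217)]
286 [(-18, 28, -202), (-25, 24, -208), (-36, 20, -216), (-38, 15, -218), (-39, 8, -220), (-38, 1, -221)]
288 [(-24, 32, -211), (-31, 27, -216), (-33, 21, -219), (-35, 15, -222), (-40, 11, -226), (-41, 5, -228)]
```

The depth profile shows the palm's nose is thin, about ±20 mm until 130 mm behind the tips. A tilt of about 40° therefore clears the curl, and the IK model puts that within reach. I'll check the exact target.

```bash
python3 - <<'E'
from ik import *
c=np.array([504,-154.5,76.5]); q0=np.array(read_state()["qpos"])
for th in(41,39,37):
  for ps in(.165,.21):
    R1=Rt(np.radians(th),ps); tg=c+31*R1[:,2]+3*R1[:,0]; b=ik(tg,R1,10,q0); p,Rm=fk(b.x)
    print(th,ps,np.round(tg,1),"err",np.round(p-tg,1),np.round(R.from_matrix(R1.T@Rm).as_rotvec(),3),np.round(b.x,2))
E
python3 plan.py 532 -151 140 39 0.19 4
```

```text
41 0.165 [ 521.8 -151.5   51.1] err [ 0.9 -0.6  0. ] [-0.029  0.022  0.   ] [ 0.66  0.82 -0.16  2.45  3.7   0.72 -1.35]
41 0.21 [ 521.7 -150.7   51.1] err [ 0.4 -0.3  0. ] [-0.013  0.009  0.   ] [ 0.7   0.83 -0.2   2.45  3.7   0.71 -1.29]
39 0.165 [ 520.9 -151.7   50.5] err [ 0.5 -0.3  0.1] [-0.014  0.012  0.   ] [ 0.63  0.8  -0.15  2.45  3.67  0.69 -1.36]
39 0.21 [ 520.8 -150.9   50.5] err [ 0. -0.  0.] [-0.001  0.001 -0.   ] [ 0.87  0.86 -0.49  2.45  3.36  0.6  -0.95]
37 0.165 [ 520.  -151.8   49.9] err [ 0. -0.  0.] [-0.  0.  0.] [ 0.73  0.81 -0.34  2.45  3.44  0.61 -1.14]
37 0.21 [ 519.9 -151.1   49.9] err [-0.  0.  0.] [-0.  0.  0.] [ 1.02  0.92 -0.76  2.44  2.92  0.55 -0.51]
4 x [1.8, 4.0, -0.5] [0.0006, 0.0441, -0.006]
```

>>> creep_tool(deltas=[[1.8,4,-0.5,0,0.048,-0.006,85],[1.8,4,-0.5,0,0.048,-0.006,85],[1.8,4,-0.5,0,0.048,-0.006,85],[1.8,4,-0.5,0,0.048,-0.006,85],[0,0,0,0,0,0,85]])

```text
clock: 7.55
eef_pos: [534.4, -150.5, 146.0]
tool_rot: [-3.129, 0.67, -2.938]
force: [0.2, 0.2, 1.0]
width: 84.9
gripper_force: 0.0
```

```bash
python3 -c "
from plan import *
s=read_state();print(np.round(s['qpos'],2))"; python3 plan.py 521 -151.3 100 38 0.19 4
```

```text
[ 1.19  0.8  -1.1   2.39  2.35  0.43 -0.06]
4 x [9.7, 0.5, 7.0] [-0.001, 0.0018, 0.0027]
```

Reachable now. I'll go down halfway and look from the top.

>>> creep_tool(deltas=[[10,0.5,7,0,0,0,85],[10,0.5,7,0,0,0,85],[10,0,7,0,0,0,85],[10,0,7,0,0,0,85],[0,0,0,0,0,0,85]])

```text
clock: 8.05
eef_pos: [517.4, -152.7, 95.1]
tool_rot: [-3.14, 0.667, -2.948]
force: [-0.7, -0.1, 0.6]
width: 85.1
gripper_force: 0.0
```

```bash
python3 plan.py 520.3 -151.3 50 38 0.19 4; python3 - <<'E'
from plan import *
im,d=cams.get_image("top"); cv2.imwrite("pics/top3.png",im); np.save("top3.npy",d)
s=read_state(); p=np.array(s["eef_pos"]); Rm=R.from_euler("xyz",s["tool_rot"]).as_matrix(); P=cloud("top",d); L=(P-p)@Rm
print(np.round(s['qpos'],2)); m=im.astype(int); 
for v in range(225,262,3):
    print(v,[(u,)+tuple(int(x) for x in np.round(L[v,u]))+(("o",) if m[v,u,2]-m[v,u,0]>70 else ()) for u in range(385,440,2) if P[v,u,2]>60 and abs(L[v,u,1])<60])
x0,y0,k=380,205,10; im=im[y0:y0+60,x0:x0+75]; im=cv2.resize(im,None,fx=k,fy=k,interpolation=cv2.INTER_CUBIC); cv2.imwrite("pics/v4.png",np.clip(im*1.6,0,255).astype(np.uint8))
E
```

```text
4 x [6.3, 0.2, 9.4] [0.0002, 0.0009, 0.0008]
[ 1.2   0.95 -1.1   2.45  2.45  0.59 -0.08]
225 []
228 [(401, 0, 5, 22), (403, -16, 5, 0), (405, -28, 4, -16)]
231 [(409, -39, 1, -45), (411, -42, -3, -50)]
234 [(401, 20, 6, 18), (403, 6, 5, 0, 'o'), (405, 6, 0, -1, 'o'), (409, -39, 5, -58), (411, -40, 0, -61, 'o')]
237 [(401, 32, 6, 19), (403, 15, 6, -3), (405, 7, 3, -13, 'o'), (411, -37, 3, -69, 'o'), (413, -34, -3, -67), (423, -2, -42, -38), (425, -12, -43, -51), (427, -10, -49, -50)]
240 [(403, 24, 7, -6, 'o'), (405, 22, 2, -9, 'o'), (407, 1, 4, -35, 'o'), (409, 0, -1, -37), (411, -33, 6, -77, 'o'), (413, -30, -1, -75), (425, -4, -42, -54), (427, -11, -45, -63), (429, -8, -51, -62)]
243 [(391, -8, 53, -46), (393, -14, 50, -54), (395, -9, 43, -50), (409, -4, 4, -54), (411, -20, 4, -74, 'o'), (413, -19, -1, -75), (425, 8, -43, -53), (427, -6, -42, -71), (429, -12, -45, -79), (431, -14, -49, -82)]
246 [(391, -5, 56, -55), (393, -7, 51, -58), (395, -12, 47, -
[... 1487 characters left out ...]
-36, 9, -153), (421, -37, 4, -156), (423, -37, -1, -157), (425, -37, -5, -158), (427, -35, -11, -158), (429, -33, -16, -157), (431, -13, -29, -138), (433, -10, -35, -136), (435, -2, -43, -130), (437, -5, -48, -133), (439, -5, -52, -135)]
261 [(397, -10, 58, -122), (401, 12, 41, -103), (403, 11, 37, -105), (405, -10, 38, -128), (407, -9, 33, -129), (409, -12, 29, -133), (411, -11, 23, -134), (413, -12, 18, -135), (415, -32, 20, -157), (417, -34, 16, -161), (419, -36, 12, -164), (421, -37, 8, -166), (423, -37, 3, -168), (425, -37, -2, -169), (427, -36, -7, -170), (429, -34, -12, -169), (431, -31, -18, -167), (433, -25, -25, -162), (435, 2, -41, -136), (437, 3, -47, -137), (439, -1, -50, -142)]
```

View pics/v4.png

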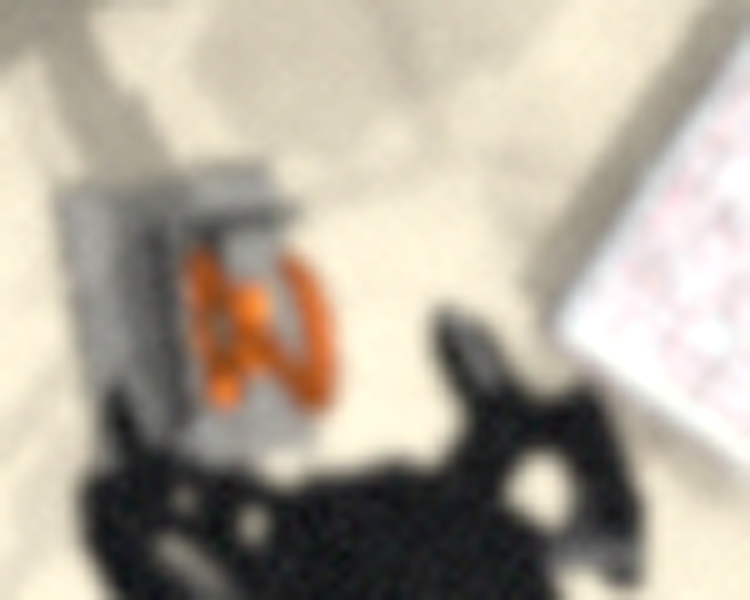

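The fingers straddle the hook, at about px (393,245) and (427,240), with the hook between at (405,237). The palm is well clear. I'll go down with a small +y trim and close.

>>> creep_tool(deltas=[[6.3,0.6,9.4,0,0,0,85],[6.3,0.6,9.4,0,0,0,85],[6.3,0.5,9.4,0,0,0,85],[6.3,0.5,9.4,0,0,0,85],[0,0,0,0,0,0,85]])

```text
clock: 8.6
eef_pos: [521.8, -150.2, 50.8]
tool_rot: [-3.138, 0.668, -2.946]
force: [0.7, 1.2, -1.0]
width: 85.0
gripper_force: 0.0
```

```bash
python3 plan.py 520.3 -150 50 38 0.19 1; python3 -c "
from plan import *
s=read_state();print(np.round(s['qpos'],2))"
```

```text
1 x [1.7, 0.5, -0.3] [-0.0005, 0.0045, 0.0044]
[ 1.16  1.09 -1.07  2.45  2.53  0.71 -0.08]
```

>>> creep_tool(deltas=[[0,0,0,0,0,0,30],[0,0,0,0,0,0,30],[0,0,0,0,0,0,30],[0,0,0,0,0,0,30],[0,0,0,0,0,0,20],[0,0,0,0,0,0,20]])

```text
clock: 9.2
eef_pos: [521.7, -150.2, 51.2]
tool_rot: [-3.136, 0.668, -2.944]
force: [-0.1, 0.2, 0.1]
width: 19.7
gripper_force: 0.0
```

```bash
python3 - <<'E'
from plan import *
im,d=cams.get_image("top"); cv2.imwrite("pics/top4.png",im)
x0,y0,k=380,205,10; im=im[y0:y0+60,x0:x0+75]; im=cv2.resize(im,None,fx=k,fy=k,interpolation=cv2.INTER_CUBIC); cv2.imwrite("pics/v5.png",np.clip(im*1.6,0,255).astype(np.uint8))
E
```

```text
(no output)
```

View pics/v5.png

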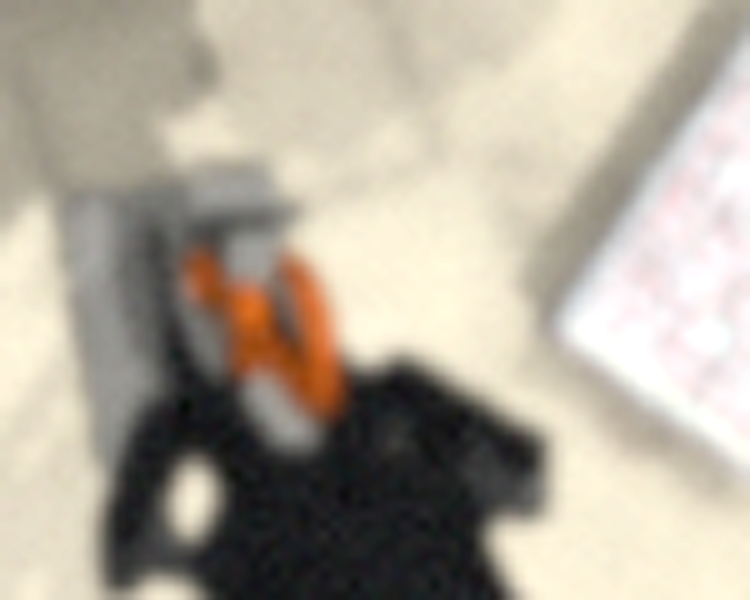

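The plate is between the fingers at (404,237), and the hook has yawed slightly into line. Now I'll grip.

>>> creep_tool(deltas=[[0,0,0,0,0,0,10],[0,0,0,0,0,0,5],[0,0,0,0,0,0,0],[0,0,0,0,0,0,0],[0,0,0,0,0,0,0],[0,0,0,0,0,0,0]])

```text
clock: 9.85
eef_pos: [521.7, -150.2, 51.1]
tool_rot: [-3.136, 0.668, -2.944]
force: [-0.3, -0.4, -0.2]
width: 9.0
gripper_force: 60.9
```

```bash
python3 -c "
from plan import *
s=read_state();Rm=R.from_euler('xyz',s['tool_rot']).as_matrix(); print(np.round(Rm.T@[0,0,10],2))"
```

```text
[-6.19 -0.04 -7.85]
```

>>> creep_tool(deltas=[[-6.2,0,-7.9,0,0,0,0],[-9.3,0,-11.8,0,0,0,0],[-12.4,0,-15.7,0,0,0,0],[-12.4,0,-15.7,0,0,0,0],[-12.4,0,-15.7,0,0,0,0],[-12.4,0,-15.7,0,0,0,0],[0,0,0,0,0,0,0]])

```text
clock: 10.55
eef_pos: [522.5, -150.0, 159.0]
tool_rot: [-3.13, 0.67, -2.94]
force: [0.3, -0.1, -0.7]
width: 8.7
gripper_force: 60.8
```

```bash
python3 - <<'E'
from plan import *
np.set_printoptions(precision=1,suppress=True)
s=read_state(); p=np.array(s["eef_pos"]); Rm=R.from_euler("xyz",s["tool_rot"]).as_matrix()
for n in("scene","top"):
    im,d=cams.get_image(n); cv2.imwrite(f"pics/{n}5.png",im); np.save(f"{n}5.npy",d); P=cloud(n,d)
    hsv=cv2.cvtColor(im,cv2.COLOR_BGR2HSV); m=(cv2.inRange(hsv,(4,120,80),(22,255,255))>0)&(abs(P[...,0]-520)<80)&(abs(P[...,1]+155)<60)&(P[...,2]>30)
    q=P[m]; print(n,len(q)); 
    if len(q)>5: print(q.min(0),q.max(0)); l=(q-p)@Rm; print("tool",np.median(l,0),l.min(0),l.max(0))
    for th in("s_hook","hook_seat","hook_cup"): print(th,[(x["position"],round(x["confidence"],2)) for x in models.mark_of(th,n)[:1]])
a=cv2.imread("pics/scene5.png")[230:370,300:460];b=cv2.imread("pics/top5.png")[205:275,370:450]
cv2.imwrite("pics/v6.png",np.hstack([cv2.resize(a,(400,350)),cv2.resize(b,(400,350))]))
E
```

```text
scene 170
[ 457.6 -179.6  118.1] [ 523.4 -149.7  282.3]
tool [ 17.9  -4.  -11.5] [ -65.4  -17.  -113.2] [49.3  2.2 24.4]
s_hook [([380.0, 284.5], 0.53)]
hook_seat [([386.5, 251.1], 0.75)]
hook_cup [([377.0, 309.6], 0.44)]
top 128
[ 479.2 -168.5  117.3] [ 520.5 -135.2  281.6]
tool [-21.7   3.4 -78.6] [ -64.6  -15.2 -115.2] [37.9 17.6 23.2]
s_hook [([411.2, 237.3], 0.61)]
hook_seat [([422.7, 240.1], 0.5)]
hook_cup [([405.6, 236.8], 0.66)]
```

View pics/v6.png

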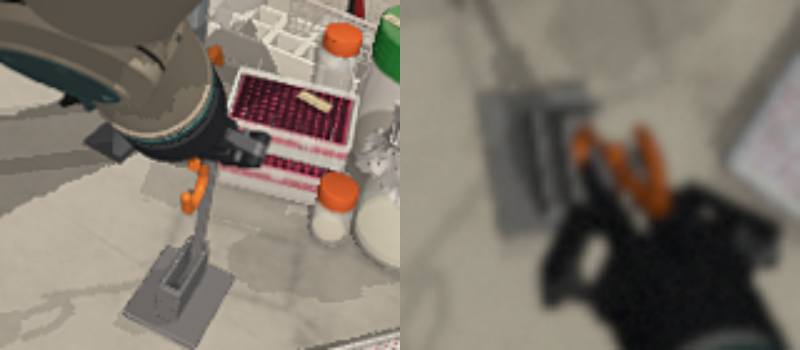

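The hook is clear of the stand, upright, and held at the plate at crop (195,190) and (620,160). Now I'll fit the hook's model to the orange depth points to get its pose in the hand.

```bash
cat > fit.py <<'E'
from plan import *
from scipy.optimize import least_squares
def line():
    t=np.radians(np.arange(-5,185,6)); up=np.stack([18*np.cos(t),75+18*np.sin(t)],1); up=np.vstack([[20,72.5],up])
    k=np.linspace(0,1,30)[:,None]; sh=np.array([-17,70])*(1-k)+np.array([18,-48])*k
    lo=np.stack([18*np.cos(t),-48-18*np.sin(t)],1); lo=np.vstack([lo,[-21,-37.5]])
    c=np.vstack([up,sh,lo]); return np.insert(c,1,0,axis=1)
C=line()
def pose(v): return np.array(v[:3]),(R.from_euler("z",v[3])*R.from_euler("y",v[4])*R.from_euler("x",v[5])).as_matrix()
def pts(n,im,d,ctr,rad=(110,60,130)):
    P=cloud(n,d); hsv=cv2.cvtColor(im,cv2.COLOR_BGR2HSV)
    m=(cv2.inRange(hsv,(4,110,60),(22,255,255))>0)
    m&=np.all(abs(P-ctr)<rad,axis=-1); return P[m]
def fith(q,v0,sig=(5,5,5,.06,.05,.05)):
    v0=np.array(v0,float)
    def f(v):
        t,M=pose(v); b=(q-t)@M; D=np.linalg.norm(b[:,None]-C[None],axis=2).min(1)
        # plate: box half 13,5,17
        e=np.abs(b)-[13,5,17]; db=np.linalg.norm(np.maximum(e,0),axis=1)+np.minimum(e.max(1),0)
        return np.concatenate([np.clip(np.where(abs(D-4.5)<abs(db),D-4.5,db),-8,8), (v-v0)/np.array(sig)*2])
    r=least_squares(f,v0,loss="soft_l1",f_scale=2.); return r.x,np.median(abs(f(r.x)[:-6])),len(q)
E
python3 - <<'E'
from fit import *
np.set_printoptions(precision=3,suppress=True)
c=np.array([504.5,-154,184.5]); Q=[]
for n in("scene","top"):
    q=pts(n,cv2.imread(f"pics/{n}5.png"),np.load(f"{n}5.npy"),c,(40,30,105)); Q.append(q); print(n,*fith(q,[*c,.19,0,0]))
print(*fith(np.vstack(Q),[*c,.19,0,0]))
for n in("scene","top"):
    q=pts(n,cv2.imread(f"pics/{n}0.png"),np.load(f"{n}0.npy"),c-[0,0,108],(40,30,105)); print("orig",n,*fith(q,[*(c-[0,0,108]),.165,0,0]))
E
```

```text
scene [ 503.423 -155.57   183.924    0.18    -0.036   -0.017] 0.603009350948569 170
top [ 501.547 -152.295  181.979    0.198   -0.023    0.005] 0.6004700664838709 147
[ 503.074 -154.728  183.725    0.184   -0.035   -0.017] 0.9962724547221531 317
orig scene [ 503.06  -157.546   76.166    0.159   -0.03    -0.002] 0.496466431297355 301
orig top [ 503.98  -154.682   77.656    0.136   -0.039   -0.004] 0.8763393123356482 154
```

```bash
python3 - <<'E'
from plan import *
s=read_state(); p=np.array(s["eef_pos"]); R0=R.from_euler("xyz",s["tool_rot"]).as_matrix()
p1=p+[0,0,61]; print("up per row/4",np.round(R0.T@[0,0,15.25],2))
R1=Rt(np.radians(38.4),.03); tg=np.array([530,161,245])+31.7*R1[:,2]; print(tg,np.round(plan(tg,R1,11,p1,R0),4).tolist())
E
```

```text
up per row/4 [ -9.43  -0.04 -11.98]
[549.68152463 161.59062294 220.1569174 ] [-4.9001, 27.7863, 3.3778, 0.0091, -0.0003, 0.0118]
```

>>> creep_tool(deltas=[[-9.4,0,-12,0,0,0,0],[-9.4,0,-12,0,0,0,0],[-9.4,0,-12,0,0,0,0],[-9.4,0,-12,0,0,0,0],[-4.9,27.8,3.4,0.009,0,0.012,0],[-4.9,27.8,3.4,0.009,0,0.012,0],[-4.9,27.8,3.4,0.009,0,0.012,0],[-4.9,27.8,3.4,0.009,0,0.012,0],[-4.9,27.8,3.4,0.009,0,0.012,0],[-4.9,27.8,3.4,0.009,0,0.012,0]])

```text
clock: 11.95
eef_pos: [530.6, 21.7, 217.2]
tool_rot: [-3.139, 0.667, -3.037]
force: [0.7, 0.2, -1.1]
width: 8.7
gripper_force: 60.8
```

```bash
python3 - <<'E'
from plan import *
s=read_state(); print(np.round(s["qpos"],2))
R1=Rt(np.radians(38.4),.03); tg=np.array([530,161,245])+31.7*R1[:,2]; print(np.round(plan(tg,R1,6),4).tolist())
E
```

```text
[ 0.76  0.54 -1.22  2.47  2.01  0.64 -0.41]
[-4.1407, 23.0192, 2.6056, 0.0073, -0.0005, 0.0097]
```

>>> creep_tool(deltas=[[-4,23,2.6,0.007,0,0.0097,0],[-4,23,2.6,0.007,0,0.0097,0],[-4,23,2.6,0.007,0,0.0097,0],[-4,23,2.6,0.007,0,0.0097,0],[-4,23,2.6,0.007,0,0.0097,0],[-4,23,2.6,0.007,0,0.0097,0],[0,0,0,0,0,0,0]])

```text
clock: 12.65
eef_pos: [549.1, 165.4, 220.2]
tool_rot: [3.136, 0.668, -3.108]
force: [-0.2, 0.1, 0.2]
width: 9.1
gripper_force: 60.7
```

```bash
python3 - <<'E'
from fit import *
np.set_printoptions(precision=3,suppress=True)
s=read_state(); print(np.round(s["qpos"],2)); p=np.array(s["eef_pos"]); Rm=R.from_euler("xyz",s["tool_rot"]).as_matrix()
c=p-31.7*Rm[:,2]; print("exp",c,"a",Rm[:,2],Rm[:,1])
Q=[]
for n in("scene","top"):
    im,d=cams.get_image(n); cv2.imwrite(f"pics/{n}6.png",im); np.save(f"{n}6.npy",d); q=pts(n,im,d,c,(45,30,110)); Q.append(q)
    if len(q)>15: print(n,*fith(q,[*c,.03,-.03,0]))
    P=cloud(n,d); hsv=cv2.cvtColor(im,cv2.COLOR_BGR2HSV); m=((cv2.inRange(hsv,(0,140,70),(4,255,255))|cv2.inRange(hsv,(175,140,70),(180,255,255)))>0)&np.all(abs(P-[617,161,295])<[25,60,30],axis=-1); w=P[m]; 
    if len(w): 
        for sd in(w[w[:,1]>160],w[w[:,1]<160]): print(" collar",len(sd),np.median(sd,0) if len(sd) else 0)
E
```

```text
[ 0.27  0.59 -1.17  2.34  1.75  0.91 -0.55]
exp [529.47  164.536 245.097] a [ 0.619  0.027 -0.785] [-0.038  0.999  0.005]
scene [529.302 163.304 244.423   0.035  -0.043   0.004] 0.7690141688799554 208
 collar 39 [610.06  193.106 296.317]
 collar 42 [612.156 123.237 295.904]
top [528.167 164.293 245.903   0.043  -0.039   0.003] 0.7232019473480213 116
```

```bash
python3 - <<'E'
from plan import *
s=read_state(); p=np.array(s["eef_pos"]); R0=R.from_euler("xyz",s["tool_rot"]).as_matrix()
R1=R.from_rotvec([0,.03,0]).as_matrix()@R0; R1=R.from_rotvec([0,0,-.012]).as_matrix()@R1
print(np.round(plan(p+[0,-4,0],R1,2),4).tolist()); print(np.round(R1.T@[89.3,2,0],2)/7, np.round(R1.T@[0,0,-1],3))
E
```

```text
[0.0468, -1.9991, -0.0392, 0.0033, 0.015, 0.0051]
[-10.26285714   0.01142857   7.58285714] [ 0.594 -0.002  0.804]
```

>>> creep_tool(deltas=[[0,-2,0,0.003,0.015,0.005,0],[0,-2,0,0.003,0.015,0.005,0],[-10.3,0,7.6,0,0,0,0],[-10.3,0,7.6,0,0,0,0],[-10.3,0,7.6,0,0,0,0],[-10.3,0,7.6,0,0,0,0],[-10.3,0,7.6,0,0,0,0],[-10.3,0,7.6,0,0,0,0],[-10.3,0,7.6,0,0,0,0],[0,0,0,0,0,0,0]])

```text
clock: 13.75
eef_pos: [638.3, 156.1, 218.8]
tool_rot: [3.139, 0.634, -3.126]
force: [-0.6, -1.2, -1.9]
width: 8.7
gripper_force: 61.4
```

```bash
cat > look.py <<'E'
from fit import *
import sys
np.set_printoptions(precision=3,suppress=True)
tag=sys.argv[1]; s=read_state(); p=np.array(s["eef_pos"]); Rm=R.from_euler("xyz",s["tool_rot"]).as_matrix()
c=np.array(eval(sys.argv[2])) if len(sys.argv)>2 else p-31.7*Rm[:,2]
print(np.round(s["qpos"],2),"exp",c)
for n in("scene","top"):
    im,d=cams.get_image(n); cv2.imwrite(f"pics/{n}{tag}.png",im); np.save(f"{n}{tag}.npy",d); q=pts(n,im,d,c,(45,30,110))
    if len(q)>15:
        v,r,k=fith(q,[*c,.02,-.01,0]); t,M=pose(v); print(n,v,round(r,2),k,"seat",t+M@[0,0,88.5],"cup",t+M@[0,0,-61.5])
    if n=="scene":
        P=cloud(n,d); 
        for y0,y1 in((60,110),(135,150),(170,185),(210,260)):
            w=P[np.all(abs(P-[617,(y0+y1)/2,293])<[14,(y1-y0)/2,14],axis=-1)]; w=w[w[:,0]>595]
            if len(w)>5: print("  rail",y0,len(w),w.mean(0),w[:,2].max())
E
python3 look.py 7
```

```text
[ 0.31  0.67 -1.1   2.12  1.66  0.85 -0.27] exp [619.545 155.734 244.344]
scene [619.174 154.642 244.088   0.013  -0.059   0.004] 0.77 161 seat [613.967 154.186 332.434] cup [622.793 154.959 182.696]
  rail 60 117 [616.153  84.832 293.712] 299.12797019102976
  rail 135 16 [614.923 143.716 294.696] 297.3057139332678
```

```bash
python3 - <<'E'
from fit import *
np.set_printoptions(precision=3,suppress=True)
c=np.array([619.5,155.7,244.3]); im=cv2.imread("pics/scene7.png"); q=pts("scene",im,np.load("scene7.npy"),c,(45,30,110))
print(np.histogram(q[:,2],bins=range(160,360,20)))
up=q[q[:,2]>285]; print(up.mean(0),up.max(0),up.min(0))
for pr in(-.06,-.03,0):
    for nm,w in(("all",q),("up",up)):
        v,r,k=fith(w,[*c,.013,pr,0],(5,5,5,.03,.005,.02)); t,M=pose(v); print(nm,pr,v,round(r,2),k,"seat",t+M@[0,0,88.5])
E
```

```text
(array([ 4, 44, 31, 20,  5,  0,  0,  3, 52]), array([160, 180, 200, 220, 240, 260, 280, 300, 320, 340]))
[612.576 150.824 330.983] [635.436 154.628 341.532] [594.593 147.719 316.229]
all -0.06 [619.196 154.636 244.069   0.013  -0.06    0.004] 0.76 161 seat [613.854 154.204 332.406]
up -0.06 [618.843 154.724 243.367   0.012  -0.06    0.006] 0.59 57 seat [613.531 154.12  331.705]
all -0.03 [619.23  154.593 244.279   0.017  -0.039   0.007] 0.84 161 seat [615.78  153.945 332.709]
up -0.03 [616.581 154.75  243.3     0.012  -0.03    0.007] 0.55 57 seat [613.91  154.141 331.758]
all 0 [619.219 154.592 244.263   0.017  -0.038   0.007] 0.85 161 seat [615.825 153.937 332.695]
up 0 [614.445 154.714 243.18    0.012  -0.      0.007] 0.62 57 seat [614.434 154.102 331.678]
```

>>> creep_tool(deltas=[[-0.4,2,0.3,0,0.015,0,0],[-0.4,2,0.3,0,0.015,0,0],[3.4,0,4.9,0,0,0,0],[3.4,0,4.9,0,0,0,0],[3.4,0,4.9,0,0,0,0],[3.4,0,4.9,0,0,0,0],[0,0,0,0,0,0,0],[0,0,0,0,0,0,0]])

```text
clock: 14.65
eef_pos: [639.9, 162.2, 196.3]
tool_rot: [3.139, 0.608, -3.123]
force: [0.4, 0.1, -0.4]
width: 9.1
gripper_force: 61.5
```

```bash
python3 look.py 8
```

```text
[ 0.28  0.71 -1.08  2.11  1.67  0.86 -0.28] exp [621.783 161.806 222.3  ]
scene [621.884 160.622 222.102   0.026  -0.026   0.007] 0.86 160 seat [619.559 159.98  310.569] cup [623.5   161.068 160.624]
  rail 60 118 [616.446  84.786 293.689] 300.09556324942696
  rail 135 23 [614.332 143.068 292.577] 296.46058315431696
```

>>> creep_tool(deltas=[[1.1,0,1.6,0,0,0,0],[1.1,0,1.6,0,0,0,0],[1.1,0,1.6,0,0,0,0],[1.1,0,1.6,0,0,0,0],[1.1,0,1.6,0,0,0,0],[0,0,0,0,0,0,0]])

```text
clock: 15.35
eef_pos: [639.6, 162.2, 186.2]
tool_rot: [3.139, 0.607, -3.123]
force: [0.5, -0.6, -1.0]
width: 9.0
gripper_force: 61.5
```

>>> creep_tool(deltas=[[0.6,0,0.8,0,0,0,0],[0,0,0,0,0,0,0],[0.6,0,0.8,0,0,0,0],[0,0,0,0,0,0,0]])

```text
clock: 15.75
eef_pos: [639.6, 162.2, 184.5]
tool_rot: [3.139, 0.608, -3.123]
force: [0.2, -0.5, -1.1]
width: 8.5
gripper_force: 61.5
```

>>> creep_tool(deltas=[[0.6,0,0.8,0,0,0,0],[0,0,0,0,0,0,0]])

```text
clock: 15.95
eef_pos: [639.7, 162.3, 183.7]
tool_rot: [3.139, 0.608, -3.123]
force: [0.5, 0.0, 0.1]
width: 8.6
gripper_force: 61.7
```

>>> creep_tool(deltas=[[0.6,0,0.8,0,0,0,0],[0,0,0,0,0,0,0]])

```text
clock: 16.15
eef_pos: [640.1, 162.4, 183.4]
tool_rot: [3.139, 0.609, -3.123]
force: [-0.8, -1.1, 4.5]
width: 8.8
gripper_force: 62.3
```

>>> creep_tool(deltas=[[0.6,0,0.8,0,0,0,0],[0,0,0,0,0,0,0]])

```text
clock: 16.35
eef_pos: [640.5, 162.5, 183.2]
tool_rot: [3.139, 0.611, -3.122]
force: [-3.6, -0.2, 8.6]
width: 8.9
gripper_force: 63.1
```

>>> creep_tool(deltas=[[0.6,0,0.8,0,0,0,0],[0,0,0,0,0,0,0]])

```text
clock: 16.55
eef_pos: [641.0, 162.6, 183.2]
tool_rot: [3.14, 0.613, -3.122]
force: [-4.3, -3.1, 13.0]
width: 9.0
gripper_force: 63.7
```

Contact is felt (Fz rises to 13 N), so the hook bears on the rail. I'll ease to a light load, check, then open gently.

>>> creep_tool(deltas=[[-0.6,0,-0.8,0,0,0,0],[-0.6,0,-0.8,0,0,0,0],[0,0,0,0,0,0,0]])

```text
clock: 16.85
eef_pos: [640.0, 162.4, 183.3]
tool_rot: [3.139, 0.609, -3.123]
force: [-1.1, -1.4, 6.0]
width: 8.7
gripper_force: 62.2
```

```bash
python3 look.py 9
```

```text
[ 0.27  0.73 -1.07  2.12  1.71  0.87 -0.32] exp [621.913 161.95  209.322]
scene [622.088 161.129 209.615   0.041  -0.02    0.004] 0.78 141 seat [620.334 160.668 298.097] cup [623.307 161.45  148.128]
  rail 60 115 [616.349  84.928 293.584] 298.97160396423345
  rail 135 23 [614.064 143.265 292.842] 297.0955859376471
```

>>> creep_tool(deltas=[[0,0,0,0,0,0,12],[0,0,0,0,0,0,14],[0,0,0,0,0,0,18],[0,0,0,0,0,0,25],[0,0,0,0,0,0,40],[0,0,0,0,0,0,50],[0,0,0,0,0,0,50]])

```text
clock: 17.65
eef_pos: [639.6, 162.2, 182.6]
tool_rot: [3.139, 0.608, -3.123]
force: [0.4, 0.8, -0.0]
width: 50.1
gripper_force: 0.0
```

```bash
python3 look.py 10
```

```text
[ 0.27  0.73 -1.07  2.12  1.71  0.87 -0.32] exp [621.461 161.818 208.576]
scene [620.498 160.908 210.337   0.016  -0.031  -0.   ] 0.89 170 seat [617.753 160.87  298.795] cup [622.406 160.934 148.867]
  rail 60 116 [616.211  84.632 293.716] 299.15953247251656
  rail 135 26 [614.157 143.761 292.673] 296.7737268300145
```

The hook hangs by itself (seat 617.8, 160.9, 298.8). Now I'll back off and check the IK for the caddy pick and place.

>>> creep_tool(deltas=[[0,0,-8,0,0,0,60],[0,0,-14,0,0,0,70],[0,0,-20,0,0,0,85],[0,0,-25,0,0,0,85],[0,0,-25,0,0,0,85],[0,0,-25,0,0,0,85]])

```text
clock: 18.35
eef_pos: [571.7, 161.0, 279.6]
tool_rot: [3.139, 0.608, -3.122]
force: [0.5, 0.0, -0.4]
width: 85.2
gripper_force: 0.0
```

```bash
python3 - <<'E'
from ik import *
q0=np.array(read_state()["qpos"])
for th in(36,40,45):
  for nm,g,ps in(("pick",[518,304,101],.062),("pre",[450,300,180],.062),("carry",[545,161,190],.03),("place",[616,161,132],.03)):
    R1=Rt(np.radians(th),ps); tg=np.array(g)+36*R1[:,2]; b=ik(tg,R1,8,q0); p,Rm=fk(b.x)
    print(th,nm,np.round(tg,1),round(b.cost,3),np.round(p-tg,1),np.round(b.x,2))
E
python3 look.py 11 "[620,161,210]"
```

```text
36 pick [539.1 305.3  71.9] 0.0 [-0. -0. -0.] [-0.94  0.74  0.22  2.27  2.46  0.42 -1.62]
36 pre [471.1 301.3 150.9] 0.0 [0. 0. 0.] [-0.21  0.76 -1.09  2.34  1.71  1.16 -0.86]
36 carry [566.2 161.6 160.9] 0.0 [0. 0. 0.] [-0.08  0.54 -0.56  2.34  2.03  0.61 -0.83]
36 place [637.2 161.6 102.9] 0.0 [-0. -0. -0.] [-0.26  0.67 -0.21  2.22  2.35  0.48 -1.08]
40 pick [541.1 305.4  73.4] 0.0 [-0. -0. -0.] [-0.98  0.77  0.25  2.31  2.53  0.53 -1.73]
40 pre [473.1 301.4 152.4] 0.0 [-0.  0. -0.] [-0.19  0.87 -1.23  2.38  1.76  1.39 -0.93]
40 carry [568.1 161.7 162.4] 0.0 [0. 0. 0.] [-0.41  0.51 -0.12  2.41  2.42  0.54 -1.27]
40 place [639.1 161.7 104.4] 0.0 [0. 0. 0.] [-0.45  0.69  0.05  2.27  2.69  0.52 -1.49]
45 pick [543.4 305.6  75.5] 0.0 [-0.  0.  0.] [-0.4   0.91 -0.7   2.34  2.11  1.2  -1.17]
45 pre [475.4 301.6 154.5] 0.0 [ 0. -0.  0.] [-0.38  0.76 -0.93  2.43  1.86  1.27 -1.12]
45 carry [570.4 161.8 164.5] 0.001 [0.1 0.  0. ] [ 0.22  0.89 -1.23  2.45  2.03  1.32 -0.77]
45 place [641.4 161.8 106.5] 0.0 [0. 0. 0.] [-0.45  0.72  0.02  2.33  2.71  0.7  -1.54]
[ 0.37  0.47 -1.18  2.16  1.4   0.78 -0.14] exp [620 161 210]
scene [620.027 161.042 210.791   0.035  -0.01    0.001] 0.67 243 seat [619.136 160.962 299.286] cup [620.646 161.098 149.294]
  rail 60 118 [616.177  85.009 293.751] 299.4783837452091
  rail 135 24 [614.3   143.255 292.891] 296.5436185145367
  rail 210 14 [610.334 235.896 291.452] 297.03692923234775
```

```bash
python3 plan.py 483 302 145 40 0.062 8
```

```text
8 x [18.7, 17.9, 7.3] [-0.0028, -0.0106, -0.004]
```

>>> creep_tool(deltas=[[18.7,17.9,7.3,-0.0028,-0.0106,-0.004,85],[18.7,17.9,7.3,-0.0028,-0.0106,-0.004,85],[18.7,17.9,7.3,-0.0028,-0.0106,-0.004,85],[18.7,17.9,7.3,-0.0028,-0.0106,-0.004,85],[18.7,17.9,7.3,-0.0028,-0.0106,-0.004,85],[18.7,17.9,7.3,-0.0028,-0.0106,-0.004,85],[18.7,17.9,7.3,-0.0028,-0.0106,-0.004,85],[18.7,17.9,7.3,-0.0028,-0.0106,-0.004,85],[0,0,0,0,0,0,85]])

```text
clock: 19.35
eef_pos: [480.4, 303.8, 139.4]
tool_rot: [3.141, 0.688, -3.077]
force: [-0.1, -0.3, 0.9]
width: 85.2
gripper_force: 0.0
```

```bash
cat > cad.py <<'E'
from plan import *
np.set_printoptions(precision=2,suppress=True)
s=read_state(); p=np.array(s["eef_pos"]); Rm=R.from_euler("xyz",s["tool_rot"]).as_matrix(); print(np.round(s["qpos"],2))
im,d=cams.get_image("top"); np.save("topc.npy",d); P=cloud("top",d); L=(P-p)@Rm
for v in range(214,244,2):
    print(v,[(u,)+tuple(int(x) for x in np.round(L[v,u]))+(int(P[v,u,2]),) for u in range(225,280,3) if P[v,u,2]>85 and abs(L[v,u,1])<62 and L[v,u,2]>-110])
m=(P[...,2]>112)&(P[...,2]<135)&(abs(P[...,0]-518)<18)&(abs(P[...,1]-304)<30)&(im.min(2)>110)
q=P[m]; print("handle",len(q)); 
if len(q)>5: print(q.mean(0),q.min(0),q.max(0),(L[m]).mean(0))
E
python3 cad.py; python3 plan.py 541 305.4 73.4 40 0.062 4
```

```text
[-0.27  0.8  -1.03  2.36  1.8   1.22 -0.96]
214 []
216 []
218 []
220 []
222 []
224 []
226 [(255, -15, -25, 50, 109)]
228 [(237, -15, 26, 45, 114), (240, -18, 17, 40, 120), (243, -23, 7, 33, 128), (246, -20, -1, 36, 124), (249, -18, -9, 39, 120), (252, -18, -18, 38, 121), (255, -13, -25, 43, 114)]
230 [(237, -11, 26, 40, 115), (240, -11, 18, 39, 116), (243, -16, 7, 33, 124), (255, -9, -25, 40, 113)]
232 []
234 []
236 []
238 []
240 []
242 []
handle 0
4 x [-0.7, -0.1, 22.4] [0.0, -0.0021, 0.0002]
```

>>> creep_tool(deltas=[[-0.7,-0.1,22.4,0,-0.002,0,85],[-0.7,-0.1,22.4,0,-0.002,0,85],[-0.7,-0.1,22.4,0,-0.002,0,85],[-0.7,-0.1,22.4,0,-0.002,0,85],[0,0,0,0,0,0,85],[0,0,0,0,0,0,68],[0,0,0,0,0,0,68],[0,0,0,0,0,0,68]])

```text
clock: 20.2
eef_pos: [542.4, 304.4, 76.6]
tool_rot: [3.14, 0.702, -3.082]
force: [-1.1, -0.2, -0.2]
width: 67.8
gripper_force: 0.0
```

```bash
python3 cad.py
```

```text
[-0.23  0.96 -0.93  2.28  2.    1.24 -0.95]
214 []
216 []
218 []
220 []
222 []
224 []
226 [(234, -7, 40, -34, 107), (255, -9, -22, -39, 112), (261, -12, -40, -43, 117)]
228 [(231, -6, 48, -40, 110), (234, -9, 38, -45, 116), (237, -7, 30, -43, 113), (240, -12, 20, -49, 121), (243, -14, 11, -52, 125), (246, -14, 2, -53, 126), (249, -14, -7, -54, 126), (252, -10, -14, -49, 120), (255, -8, -22, -47, 117), (261, -12, -40, -52, 124)]
230 [(231, -6, 46, -49, 118), (234, -9, 37, -54, 124), (237, -1, 31, -44, 110), (240, -5, 21, -49, 117), (243, -7, 11, -53, 121), (255, 0, -21, -46, 112), (261, -9, -41, -58, 126), (264, -4, -48, -52, 118)]
232 [(231, -10, 44, -63, 131), (234, -8, 35, -62, 129), (261, -7, -41, -64, 129), (264, 3, -47, -52, 114)]
234 [(225, -14, 58, -76, 143), (231, -15, 40, -79, 146), (234, -6, 35, -68, 132), (258, -13, -35, -80, 146), (261, -11, -43, -78, 143), (264, -7, -50, -73, 136), (267, -11, -59, -78, 143)]
236 [(225, -16, 55, -88, 154), (22
[... 312 characters left out ...]
), (252, -17, -21, -101, 165), (255, -14, -29, -98, 160), (258, -14, -37, -98, 160), (261, -1, -42, -83, 140), (264, -2, -51, -86, 143), (267, -11, -61, -96, 157)]
240 [(225, -1, 58, -87, 143), (228, 2, 51, -84, 139), (231, 3, 43, -82, 137), (234, -17, 28, -106, 168), (237, -17, 19, -107, 168), (240, -15, 12, -105, 166), (243, -10, 5, -100, 159), (246, -9, -3, -99, 158), (249, -11, -12, -102, 161), (252, -17, -22, -109, 170), (255, -15, -29, -107, 167), (258, -7, -36, -98, 155), (261, 7, -41, -83, 135), (264, 4, -50, -87, 140), (267, -11, -62, -105, 164)]
242 [(225, 7, 60, -86, 137), (231, 6, 42, -88, 139), (255, 2, -26, -96, 148), (258, -1, -35, -100, 154), (261, 8, -42, -90, 140)]
handle 0
```

>>> creep_tool(deltas=[[-1.9,0,2.6,0,0,0,68],[-1.9,0,2.6,0,0,0,68],[0,0,0,0,0,0,60],[0,0,0,0,0,0,58],[0,0,0,0,0,0,54],[0,0,0,0,0,0,45],[0,0,0,0,0,0,30],[0,0,0,0,0,0,30],[0,0,0,0,0,0,30]])

```text
clock: 21.15
eef_pos: [548.7, 305.3, 74.1]
tool_rot: [3.139, 0.701, -3.083]
force: [-0.7, 2.4, 3.6]
width: 54.8
gripper_force: 62.9
```

```bash
python3 -c "
from plan import *
s=read_state();Rm=R.from_euler('xyz',s['tool_rot']).as_matrix(); print(np.round(Rm.T@[0,0,10],2))"
```

```text
[-6.45  0.02 -7.64]
```

>>> creep_tool(deltas=[[-3.2,0,-3.8,0,0,0,30],[-6.4,0,-7.6,0,0,0,30],[-9.7,0,-11.5,0,0,0,30],[-12.9,0,-15.3,0,0,0,30],[-12.9,0,-15.3,0,0,0,30],[-12.9,0,-15.3,0,0,0,30],[-6.4,0,-7.6,0,0,0,30],[0,0,0,0,0,0,30],[0,0,0,0,0,0,30]])

```text
clock: 22.05
eef_pos: [548.7, 303.4, 173.2]
tool_rot: [-3.141, 0.7, -3.083]
force: [-0.2, 0.1, -2.7]
width: 55.0
gripper_force: 63.5
```

```bash
cat > bar.py <<'E'
# fit caddy: handle + blue body pose in tool/world from both cameras
from plan import *
np.set_printoptions(precision=1,suppress=True)
s=read_state(); p=np.array(s["eef_pos"]); Rm=R.from_euler("xyz",s["tool_rot"]).as_matrix(); print(np.round(s["qpos"],2))
B=np.array([-6.5,0,-55.2]); b=p+Rm@B; print("bar expected",b)
for n in("scene","top"):
    im,d=cams.get_image(n); cv2.imwrite(f"pics/{n}b.png",im); np.save(f"{n}b.npy",d); P=cloud(n,d); hsv=cv2.cvtColor(im,cv2.COLOR_BGR2HSV)
    m=(cv2.inRange(hsv,(95,110,40),(130,255,255))>0)&np.all(abs(P-(b-[0,0,96]))<[50,50,40],axis=-1); q=P[m]
    if len(q)>20: r=cv2.minAreaRect(q[:,:2].astype(np.float32)); print(n,"blue",len(q),q.min(0),q.max(0),r)
    m=(cv2.inRange(hsv,(0,0,110),(180,60,255))>0)&np.all(abs(P-b)<[9,12,9],axis=-1); q=P[m]
    if len(q)>3: print(n,"bar pts",len(q),q.mean(0),q.min(0),q.max(0))
E
python3 bar.py
```

```text
[-0.2  0.8 -1.   2.2  1.8  1.1 -0.7]
bar expected [518.1 301.6 219.6]
scene blue 479 [483.2 268.5  98.1] [553.4 329.2 163.4] ((518.3218383789062, 301.15460205078125), (68.13619232177734, 61.722049713134766), 5.403164863586426)
top blue 87 [495.7 277.4  97.2] [549.6 332.  151.6] ((522.9688720703125, 303.1604919433594), (50.913761138916016, 54.60350036621094), 4.338972568511963)
```

```bash
cat > way.py <<'E'
from plan import *
import sys
B=np.array([-6.5,0,-55.2])
def go(b,n,ps=.03,th=None):
    s=read_state(); R0=R.from_euler("xyz",s["tool_rot"]).as_matrix(); a=R0[:,2]
    th=np.arccos(-a[2]) if th is None else th
    R1=Rt(th,ps); d=plan(np.array(b)-R1@B,R1,n); print(n,np.round(d,4).tolist())
if __name__=="__main__": 
    a=list(map(float,sys.argv[1:])); go(a[:3],int(a[3]))
E
python3 way.py 540 160 205 8
```

```text
8 [-0.3586, -17.9427, 2.5826, 0.0023, 0.0, 0.0028]
```

>>> creep_tool(deltas=[[-0.2,-8,1,0,0,0,30],[-0.4,-18,2.6,0.0025,0,0.003,30],[-0.4,-18,2.6,0.0025,0,0.003,30],[-0.4,-18,2.6,0.0025,0,0.003,30],[-0.4,-18,2.6,0.0025,0,0.003,30],[-0.4,-18,2.6,0.0025,0,0.003,30],[-0.4,-18,2.6,0.0025,0,0.003,30],[-0.4,-18,2.6,0.0025,0,0.003,30],[-0.2,-8,1,0,0,0,30],[0,0,0,0,0,0,30],[0,0,0,0,0,0,30]])

```text
clock: 23.25
eef_pos: [570.9, 163.9, 160.2]
tool_rot: [3.14, 0.7, -3.11]
force: [0.7, 0.9, -1.8]
width: 54.9
gripper_force: 63.7
```

```bash
python3 bar.py; python3 look.py 12 "[620,161,210]"; python3 way.py 545 161 199 1
```

```text
[ 0.1  0.7 -1.   2.4  2.   1.  -0.8]
bar expected [540.3 162.8 206.6]
scene blue 483 [504.9 132.2  85.6] [575.1 190.5 138.3] ((540.0563354492188, 162.68548583984375), (68.96778869628906, 57.47840881347656), 4.39797830581665)
top blue 125 [519.6 141.2  84.7] [571.5 194.9 142.2] ((545.287841796875, 166.942626953125), (50.674617767333984, 53.387699127197266), 3.1326167583465576)
[ 0.14  0.72 -1.    2.38  2.    0.99 -0.76] exp [620 161 210]
scene [620.222 161.088 209.92    0.028  -0.014  -0.002] 0.83 273 seat [618.969 161.208 298.411] cup [621.092 161.005 148.426]
  rail 60 117 [616.237  84.423 293.803] 299.55787713480623
  rail 135 24 [613.966 143.642 292.648] 296.5633224267359
  rail 170 25 [613.04  178.028 292.451] 297.62358875856427
  rail 210 88 [611.969 234.333 291.533] 298.0350432366542
1 [1.5267, -2.6994, 8.9876, 0.0033, -0.0, 0.0018]
```

```bash
python3 - <<'E'
from plan import *
np.set_printoptions(precision=1,suppress=True)
im=cv2.imread("pics/sceneb.png"); P=cloud("scene",np.load("sceneb.npy")); b=np.array([540.3,162.8,206.6])
m=np.all(abs(P-b)<[14,13,14],axis=-1); q=P[m]; c=im[m]; print(len(q))
for x,y in zip(q[::2],c[::2]): print(np.round(x-b,1),y)
print(models.mark_of("handle","scene")[:1], proj("scene",b-[0,0,3.5]))
E
```

```text
1
[-3.   8.2  1.5] [42 43 44]
[{'position': [280.2, 215.2], 'confidence': 0.74}] [281.2 214.4]
```

```bash
python3 way.py 585 161.2 192 5;  python3 -c "
from plan import *
R1=Rt(np.radians(40.1),.03)
for v in([19,.5,-6.6],[10,.3,-5],[2,0,-15]): print(np.round(R1.T@v,2))"
```

```text
5 [-4.9144, -0.723, 8.0229, 0.0006, -0.0, 0.0004]
[-10.29  -0.07  17.29]
[-4.43 -0.   10.27]
[ 8.13 -0.06 12.76]
```

>>> creep_tool(deltas=[[-2.5,-0.4,4,0,0,0,30],[-4.9,-0.7,8,0,0,0,30],[-4.9,-0.7,8,0,0,0,30],[-4.9,-0.7,8,0,0,0,30],[-4.9,-0.7,8,0,0,0,30],[-2.5,-0.4,4,0,0,0,30],[0,0,0,0,0,0,30]])

```text
clock: 24.2
eef_pos: [616.3, 160.7, 145.2]
tool_rot: [3.14, 0.7, -3.112]
force: [-1.3, 0.1, -2.0]
width: 54.7
gripper_force: 63.7
```

```bash
python3 look.py 13 "[620,161,210]" | head -2;  python3 -c "
from plan import *
s=read_state(); p=np.array(s['eef_pos']); Rm=R.from_euler('xyz',s['tool_rot']).as_matrix(); b=p+Rm@[-6.5,0,-55.2]; print(b); m=models.mark_of('handle','scene')[:1]; print(m,proj('scene',b-[0,0,3.5]))"; python3 way.py 604 161.2 185.4 3
```

```text
[ 0.17  0.78 -0.96  2.29  2.04  0.96 -0.68] exp [620 161 210]
scene [620.383 161.31  209.095   0.019  -0.012   0.006] 1.25 298 seat [619.353 160.731 297.588] cup [621.098 161.712 147.601]
[584.80907696 160.12450057 191.77241418]
[{'position': [295.9, 215.8], 'confidence': 0.69}] [294.50285758 213.08622617]
3 [-3.5332, 0.0787, 5.8096, 0.0008, -0.0, 0.0005]
```

```bash
python3 way.py 604 161.2 186.5 3
```

```text
3 [-3.7695, 0.0789, 5.5292, 0.0008, -0.0, 0.0005]
```

>>> creep_tool(deltas=[[-4,0.4,5.3,0,0,0,30],[-4,0.2,5.3,0,0,0,30],[-4,0,5.3,0,0,0,30],[0,0,0,0,0,0,30]])

```text
clock: 24.75
eef_pos: [636.2, 162.0, 141.1]
tool_rot: [3.14, 0.701, -3.112]
force: [0.4, 0.4, -3.1]
width: 55.1
gripper_force: 63.7
```

```bash
python3 look.py 14 "[620,161,210]" | head -2; python3 way.py 614 161.2 180.5 2
```

```text
[ 0.18  0.8  -0.94  2.24  2.04  0.94 -0.65] exp [620 161 210]
scene [619.116 160.881 208.174   0.022   0.005   0.001] 1.91 335 seat [619.599 160.81  296.672] cup [618.781 160.931 146.674]
2 [-1.4267, -0.1994, 5.6851, 0.0008, -0.0, 0.0004]
```

>>> creep_tool(deltas=[[-1.4,-0.2,5.7,0,0,0,30],[-1.4,-0.2,5.7,0,0,0,30],[0,0,0,0,0,0,30]])

```text
clock: 25.15
eef_pos: [645.1, 161.8, 133.6]
tool_rot: [3.141, 0.7, -3.111]
force: [0.1, -0.9, -2.7]
width: 54.9
gripper_force: 63.7
```

```bash
python3 - <<'E'
from fit import *
np.set_printoptions(precision=2,suppress=True)
s=read_state(); p=np.array(s['eef_pos']); Rm=R.from_euler('xyz',s['tool_rot']).as_matrix(); print("bar",p+Rm@[-6.5,0,-55.2])
for n in("scene","top"):
    im,d=cams.get_image(n); cv2.imwrite(f"pics/{n}15.png",im); np.save(f"{n}15.npy",d)
im=cv2.imread("pics/scene15.png"); q=pts("scene",im,np.load("scene15.npy"),np.array([620,161,225]),(45,30,90)); q=q[q[:,2]>150]
print(fith(q,[620,161,209.3,.02,-.01,0],(5,5,2,.04,.05,.05)))
cv2.imwrite("pics/v7.png",cv2.resize(im[140:260,240:400],(800,600),interpolation=cv2.INTER_CUBIC))
E
python3 way.py 616.5 161.2 166 3
```

```text
bar [614.5 160.8 180. ]
(array([620.68, 161.04, 209.2 ,   0.04,  -0.02,  -0.  ]), np.float64(0.8833485950408226), 185)
3 [2.4125, -0.0528, 4.201, 0.0006, -0.0, 0.0003]
```

View pics/v7.png

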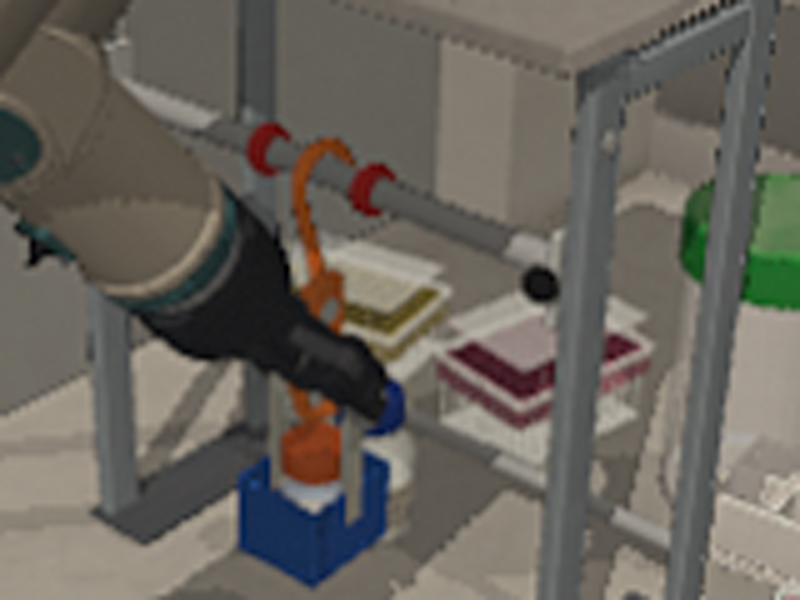

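The view shows the hook on the rail between the collars at crop (320,155). The caddy arch surrounds its lower curl at (315,405), and the vial cap below is clear. Now I'll lower the caddy.

```bash
python3 way.py 618.5 161.2 158 5
```

```text
5 [2.1726, -0.0447, 4.0019, 0.0004, -0.0, 0.0002]
```

>>> creep_tool(deltas=[[1.9,0,3.3,0,0,0,30],[1.9,0,3.3,0,0,0,30],[1.9,0,3.3,0,0,0,30],[0,0,0,0,0,0,30]])

```text
clock: 25.65
eef_pos: [646.3, 162.1, 122.1]
tool_rot: [3.141, 0.699, -3.11]
force: [0.0, 1.1, -1.9]
width: 54.6
gripper_force: 63.7
```

```bash
python3 way.py 618.5 161.2 158 4
```

```text
4 [1.1564, -0.026, 2.4597, 0.0004, -0.0, 0.0003]
```

>>> creep_tool(deltas=[[1.2,0,2.5,0,0,0,30],[1.2,0,2.5,0,0,0,30],[1.2,0,2.5,0,0,0,30],[1.2,0,2.5,0,0,0,30],[0,0,0,0,0,0,30]])

```text
clock: 26.15
eef_pos: [649.3, 162.3, 111.7]
tool_rot: [3.141, 0.7, -3.11]
force: [0.4, -0.8, -2.1]
width: 55.1
gripper_force: 63.7
```

```bash
python3 -c "
from fit import *
im,d=cams.get_image('scene'); q=pts('scene',im,d,np.array([620,161,225]),(45,30,90)); q=q[q[:,2]>160]
s=read_state(); p=np.array(s['eef_pos']); Rm=R.from_euler('xyz',s['tool_rot']).as_matrix(); print('bar',p+Rm@[-6.5,0,-55.2])
print(fith(q,[620,161,209.3,.02,-.01,0],(5,5,2,.04,.05,.05)), np.round(Rm.T@[0,0,-1],2))"
```

```text
bar [618.68069119 161.38670148 158.34015926]
(array([ 6.20717665e+02,  1.61283229e+02,  2.09971481e+02,  5.88221715e-03,
       -1.34221380e-02,  4.57728672e-03]), np.float64(0.7585937765675843), 214) [ 0.64 -0.    0.76]
```

>>> creep_tool(deltas=[[0.6,0,0.8,0,0,0,30],[0.6,0,0.8,0,0,0,30],[0.6,0,0.8,0,0,0,30],[0.6,0,0.8,0,0,0,30],[0,0,0,0,0,0,30]])

```text
clock: 26.7
eef_pos: [649.5, 162.4, 108.1]
tool_rot: [3.141, 0.7, -3.11]
force: [-0.9, -0.4, -3.0]
width: 55.1
gripper_force: 63.7
```

>>> creep_tool(deltas=[[0.6,0,0.8,0,0,0,30],[0.6,0,0.8,0,0,0,30],[0,0,0,0,0,0,30]])

```text
clock: 27.0
eef_pos: [649.6, 162.4, 106.0]
tool_rot: [3.141, 0.7, -3.11]
force: [-0.9, 1.1, -3.1]
width: 54.9
gripper_force: 63.7
```

>>> creep_tool(deltas=[[0.6,0,0.8,0,0,0,30],[0,0,0,0,0,0,30],[0,0,0,0,0,0,30]])

```text
clock: 27.3
eef_pos: [649.7, 162.4, 105.2]
tool_rot: [3.141, 0.701, -3.11]
force: [0.1, -0.1, -1.8]
width: 54.7
gripper_force: 63.7
```

>>> creep_tool(deltas=[[0.6,0,0.8,0,0,0,30],[0,0,0,0,0,0,30],[0,0,0,0,0,0,30]])

```text
clock: 27.6
eef_pos: [649.9, 162.5, 104.4]
tool_rot: [3.141, 0.701, -3.11]
force: [0.5, 0.1, -1.1]
width: 55.1
gripper_force: 63.7
```

>>> creep_tool(deltas=[[0.6,0,0.8,0,0,0,30],[0,0,0,0,0,0,30],[0,0,0,0,0,0,30]])

```text
clock: 27.9
eef_pos: [650.4, 162.7, 103.9]
tool_rot: [3.14, 0.702, -3.11]
force: [-0.2, -0.5, 1.8]
width: 55.1
gripper_force: 64.0
```

>>> creep_tool(deltas=[[0.6,0,0.8,0,0,0,30],[0,0,0,0,0,0,30],[0,0,0,0,0,0,30]])

```text
clock: 28.2
eef_pos: [651.1, 162.9, 103.7]
tool_rot: [3.14, 0.704, -3.11]
force: [-0.4, -0.5, 6.5]
width: 54.8
gripper_force: 64.4
```

Contact is felt at the expected cup height, and the weight is carried. I'll ease off and open.

>>> creep_tool(deltas=[[-0.7,0,-0.9,0,0,0,30],[0,0,0,0,0,0,30]])

```text
clock: 28.4
eef_pos: [650.1, 162.6, 103.8]
tool_rot: [3.141, 0.701, -3.11]
force: [-0.4, 0.2, 2.0]
width: 55.3
gripper_force: 64.1
```

>>> creep_tool(deltas=[[0,0,0,0,0,0,57],[0,0,0,0,0,0,58],[0,0,0,0,0,0,60],[0,0,0,0,0,0,64],[0,0,0,0,0,0,70],[0,0,0,0,0,0,78],[0,0,0,0,0,0,85],[0,0,0,0,0,0,85]])

```text
clock: 29.2
eef_pos: [649.8, 162.4, 103.3]
tool_rot: [3.141, 0.7, -3.11]
force: [0.1, 0.4, -0.3]
width: 85.3
gripper_force: 0.0
```

```bash
cat > fin.py <<'E'
from fit import *
np.set_printoptions(precision=2,suppress=True)
im,d=cams.get_image('scene'); P=cloud("scene",d); hsv=cv2.cvtColor(im,cv2.COLOR_BGR2HSV); cv2.imwrite("pics/fin.png",im)
q=pts('scene',im,d,np.array([620,161,225]),(45,30,90)); q=q[q[:,2]>170]; print("hook",fith(q,[620,161,209.3,.02,-.01,0],(5,5,2,.04,.05,.05)))
m=(cv2.inRange(hsv,(95,110,40),(130,255,255))>0)&np.all(abs(P-[615,161,55])<[60,60,50],axis=-1); w=P[m]; print("blue",len(w),np.percentile(w,2,axis=0),np.percentile(w,98,axis=0),cv2.minAreaRect(w[:,:2].astype(np.float32)))
for t in("handle","hook_cup","hook_seat","caddy","blue_bottle"): print(t,[(x["position"],round(x["confidence"],2)) for x in models.mark_of(t,"scene")[:1]])
s=read_state(); print(s["clock"],s["force"],s["eef_pos"])
E
python3 fin.py
```

```text
hook (array([620.76, 161.6 , 209.54,   0.02,  -0.01,   0.01]), np.float64(0.6069231651523721), 214)
blue 394 [584.44 130.03  32.07] [652.42 185.19  80.36] ((617.3294067382812, 159.260498046875), (70.7766342163086, 56.843379974365234), 4.967326641082764)
handle [([307.3, 223.1], 0.92)]
hook_cup [([304.8, 221.5], 0.57)]
hook_seat [([304.7, 171.0], 0.59)]
caddy [([305.6, 253.6], 0.88)]
blue_bottle [([312.4, 242.2], 0.43)]
29.5 [-0.43  0.33 -0.37] [649.86 162.44 103.42]
```

The caddy hangs free, with its bottom at z≈32. Now I'll retreat straight back.

>>> creep_tool(deltas=[[0,0,-5,0,0,0,85],[0,0,-8,0,0,0,85],[0,0,-12,0,0,0,85],[0,0,-16,0,0,0,85],[0,0,-20,0,0,0,85],[0,0,-20,0,0,0,85],[0,0,-25,0,0,0,85],[0,0,-25,0,0,0,85],[0,0,0,0,0,0,85],[0,0,0,0,0,0,85]])

```text
clock: 30.5
eef_pos: [565.7, 159.5, 204.6]
tool_rot: [3.142, 0.703, -3.109]
force: [0.0, -0.2, 0.4]
width: 84.9
gripper_force: 0.0
```

```bash
python3 fin.py
```

```text
hook (array([620.57, 161.25, 209.12,   0.02,  -0.02,   0.01]), np.float64(0.7321816459303114), 218)
blue 426 [583.91 130.57  32.2 ] [650.02 185.9   80.78] ((617.8220825195312, 159.93524169921875), (69.2968978881836, 57.795413970947266), 4.247633934020996)
handle [([303.7, 219.6], 0.85)]
hook_cup [([303.4, 221.1], 0.76)]
hook_seat [([303.9, 171.7], 0.59)]
caddy [([307.1, 254.9], 0.64)]
blue_bottle [([309.5, 243.2], 0.85)]
30.8 [ 0.05 -0.18  0.4 ] [565.48 159.5  202.66]
```

>>> creep_tool(deltas=[[0,0,-5,0,0,0,85],[0,0,0,0,0,0,85],[0,0,0,0,0,0,85],[0,0,0,0,0,0,85],[0,0,0,0,0,0,85],[0,0,0,0,0,0,85],[0,0,0,0,0,0,85],[0,0,0,0,0,0,85],[0,0,0,0,0,0,85],[0,0,0,0,0,0,85]])

```text
clock: 31.8
eef_pos: [562.2, 159.6, 207.4]
tool_rot: [3.141, 0.701, -3.11]
force: [0.8, 0.5, 0.3]
width: 85.0
gripper_force: 0.0
```

```bash
python3 fin.py
```

```text
hook (array([620.31, 161.36, 209.27,   0.02,  -0.01,   0.01]), np.float64(0.613856724243508), 214)
blue 410 [583.57 130.27  32.07] [650.81 184.61  80.74] ((617.5662841796875, 159.60958862304688), (67.9765625, 56.5837287902832), 4.020218849182129)
handle [([303.8, 222.2], 0.66)]
hook_cup [([305.5, 222.6], 0.54)]
hook_seat [([305.7, 169.3], 0.57)]
caddy [([306.4, 252.8], 0.83)]
blue_bottle [([308.6, 242.8], 0.77)]
32.1 [ 0.67  0.54 -0.59] [562.23 159.59 207.38]
```

Both hang upright and still, and the bottle hasn't moved. Handing in.

```bash
python3 -c "
from cell import ctrl; print(ctrl.finish_job())"
```

```text
the job is handed in; nothing more can be done
None
```

The S-hook hangs on the rail between the collars and the caddy hangs in its lower curl; both were upright and still, the bottle had not visibly moved, and I handed the job in at 32 s of the 72 s.

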